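# Load the lock kit onto the carry board

## Robot

A 6-joint arm with a two-finger parallel gripper is mounted at the origin on the work surface. World frame = base frame: x ahead of the robot, y to its left, z up, the work surface at z = 0. Lengths are in m, angles in rad, forces in N, time in s.
With the tool pointing down it reaches from about 0.3 to 0.825 m from the base axis. Payload 5.4 kg.
Tool frame: the origin (TCP) lies at the very end of the fingers, on their centre line; the grasp point (between the pads) lies 19 mm behind it; z points along the fingers, y is the line along which they close (so a half turn about z gives the same grasp; the last joint's range is limited). The gripper opens to 92 mm and grips with 3 to 60 N. Pads are 20 mm wide; open, the fingers measure 128 mm over their backs; the gripper's body (75 mm by 189 mm) begins 69 mm behind the grasp point.
Start: joints at [-1.363, 0.158, 1.597, -0, 1.386, -0.21], TCP at [0.233, -0.526, 0.215] pointing down, gripper open.
Joint ranges: [-2.91, 2.91], [-0.94, 2.29], [0.18, 2.7], [-1.29, 4.43], [0.17, 2.64], [-3, 3]. Speed limits (rad/s): [2.57, 2.57, 3.14, 3.14, 3.14, 3.14].

## Interface

Orientations are given as a rotation vector (axis times angle).
In Python, from station import status, cams, bot gives the robot as it stands.
- The arm moves only by the tool move_arm, never from a script. Its argument "commands" is a list of rows, each an object with "slide": the shift along the tool's x, y, z each as a share of 400 mm, from -1 to 1, a list of three; "rot": the turn, a rotation vector about the tool's x, y, z each as a share of pi/4 rad, from -1 to 1, a list of three; "jaw": the opening, from -1 (shut) to 1 (fully open). In form: [{"slide": [x, y, z], "rot": [wx, wy, wz], "jaw": jaw}, ...]. A call has 1 to 5 rows; each row is the pose to reach, as a shift and turn from the pose commanded when the call began, along the tool's axes at that moment; what a row does not reach only later rows make up. A row lasts 1/10 s, in which the tool goes at most 50 mm and 8.59 degrees, less where a joint would pass 70% of its speed; a pose out of reach is approached as far as the arm can. A call with a number of a shift or a turn outside -1 to 1 is refused whole. A call with a gripper value outside its range is refused whole. The fingers move at their own pace and stop on an object; "squeeze" is the grip in N (left out, the last holds). Time passes only in rows, so rows that repeat a pose let the fingers close. It gives the time, the measured TCP pose, the force, the opening and the grip force at its end, in the units of the state.
- status.get_obs(): the state, without advancing time (a new reading comes with each control period).
- cams.read_camera(name): name is "scene" or "side" or "wrist"; returns a dict with "img" (420x560x3 uint8, red, green, blue), "intrinsics" (3x3 intrinsics, pixels), "world_from_camera" (4x4, takes a point from camera to world coordinates); the wrist camera has in their place "hand_eye" (4x4, takes a point from camera to tool coordinates, whose origin is the TCP and whose axes are the flange's). Camera axes: x right, y down, z forward; pixel columns grow to the right and rows downward; lengths in m; the calibration is good to about 2 mm. A picture is of the moment at which its call begins: read the wrist's pose just before it. There is no depth.
- bot.close_job(): hands the job in; it is judged then, once.
The state is a dict: "time": time; "q": joint angles; "dq": joint speeds; "tau": joint torques, N m; "eef_pos": TCP position; "orientation": TCP orientation; "wrist_force": force on the tool from outside, world axes, zero at the start; "wrist_torque": the same for the moment, N m; "grip_width": finger opening in m; "finger_force": force on a finger pad.
Only numpy, scipy, OpenCV 4.12 (cv2) and the standard library are available. Lean on these libraries where they do the work, as an engineer would, in place of code of your own. Each camera call takes 0.05 s, during which the arm holds its last target. There are 200 camera calls.

## Task

Load the carry board for the locker: pile all the flat lock housings squarely on the blue rectangle, edges flush with its outline, and nest all the copper dishes upright inside one another, centred on the round black spot. Once every housing is piled, lay the copper trunk latch flat and centred on top of the pile, lengthwise along it, to hold it down. Leave the blue wheel and the two key blanks where they are.

Things in the scene. Friction and masses are not known exactly. Their poses are not given: they have to be found in the camera images.
- carry_board: Birch plywood carry board, 160 x 290 x 15 mm, lying flat on the bench and fixed there (it does not move). Origin: centre of its underside; x along its 160 mm side, y along its 290 mm side, z up. On its top are a blue rectangle (its -y half) and a round black spot (its +y half), both flush.
- pile_mark (a point): Centre of the blue rectangle on the carry board's top face, 15 mm above the bench; the rectangle measures 112 mm along its x by 62 mm along its y, the outline of one lock housing. Axes parallel to the board's. It lies 70 mm from the board's centre towards -y.
- dish_mark (a point): Centre of the round black spot (60 mm across) on the carry board's top face, 15 mm above the bench, 75 mm from the board's centre towards +y.
- latch: Copper trunk latch, about 0.3 kg: flat base plate 96 x 46 x 8 mm with a raised straight-sided block 66 x 28 mm centred on it, 28 mm high overall. One only, always present. Origin: centre of the underside; x along its length, z up (block upwards). The 28 mm wide block is easily gripped from above.
- wheel: Blue rubber suitcase wheel, 80 mm across, 26 mm thick, lying flat on the bench; a bystander. Origin: centre of underside.
- housing1: Flat aluminium suitcase lock housing, a slab 112 x 62 x 14 mm, about 0.18 kg, with a round brass key plate and three black code windows on its top. Three to five are present (None if absent); all alike. Origin: centre of its underside; x along the 112 mm length, y across the 62 mm width, z up. They lie flat on the bench at the start.
- housing2: Flat aluminium suitcase lock housing, a slab 112 x 62 x 14 mm, about 0.18 kg, with a round brass key plate and three black code windows on its top. Three to five are present (None if absent); all alike. Origin: centre of its underside; x along the 112 mm length, y across the 62 mm width, z up. They lie flat on the bench at the start.
- housing3: Flat aluminium suitcase lock housing, a slab 112 x 62 x 14 mm, about 0.18 kg, with a round brass key plate and three black code windows on its top. Three to five are present (None if absent); all alike. Origin: centre of its underside; x along the 112 mm length, y across the 62 mm width, z up. They lie flat on the bench at the start.
- housing4: Flat aluminium suitcase lock housing, a slab 112 x 62 x 14 mm, about 0.18 kg, with a round brass key plate and three black code windows on its top. Three to five are present (None if absent); all alike. Origin: centre of its underside; x along the 112 mm length, y across the 62 mm width, z up. They lie flat on the bench at the start.
- housing5: Flat aluminium suitcase lock housing, a slab 112 x 62 x 14 mm, about 0.18 kg, with a round brass key plate and three black code windows on its top. Three to five are present (None if absent); all alike. Origin: centre of its underside; x along the 112 mm length, y across the 62 mm width, z up. They lie flat on the bench at the start.
- dish1: Open round copper parts dish, tapered: 68 mm across the rim, 44 mm across the foot, 50 mm high, wall 3 mm, inner floor 20 mm above the underside, about 0.15 kg. Two or three are present (None if absent); all alike, empty and upright at the start. Nested, each stands 20 mm higher than the one it sits in, with about 2 mm play all round. Origin: centre of the underside; z is its axis, up.
- dish2: Open round copper parts dish, tapered: 68 mm across the rim, 44 mm across the foot, 50 mm high, wall 3 mm, inner floor 20 mm above the underside, about 0.15 kg. Two or three are present (None if absent); all alike, empty and upright at the start. Nested, each stands 20 mm higher than the one it sits in, with about 2 mm play all round. Origin: centre of the underside; z is its axis, up.
- dish3: Open round copper parts dish, tapered: 68 mm across the rim, 44 mm across the foot, 50 mm high, wall 3 mm, inner floor 20 mm above the underside, about 0.15 kg. Two or three are present (None if absent); all alike, empty and upright at the start. Nested, each stands 20 mm higher than the one it sits in, with about 2 mm play all round. Origin: centre of the underside; z is its axis, up.
- key1: Brass key blank, 94 mm long with a 34 x 30 mm bow, 5 mm thick, lying flat; a bystander. Origin: on its underside near the middle; x along the shank.
- key2: Brass key blank, 94 mm long with a 34 x 30 mm bow, 5 mm thick, lying flat; a bystander. Origin: on its underside near the middle; x along the shank.
Not all that is in view belongs to the job. Leave any brown or pink look-alike of the housing2 alone.

How it is judged:
On the way:
1. all the lock housings present are piled squarely on the blue rectangle (horizontal distance between each of housing1, housing2, housing3, housing4, housing5 and pile_mark below 0.008 m and angle between the x axis of each of housing1, housing2, housing3, housing4, housing5 and the x axis of pile_mark, either way round below 0.12 rad and angle between each of housing1, housing2, housing3, housing4, housing5's own z axis and vertical below 0.06 rad and linear speed of each of housing1, housing2, housing3, housing4, housing5 below 0.03 m/s), for 0.2 s.
At the end, for the whole second after the job is handed in: Housings flat (0.06 rad), within 8 mm and 0.12 rad of the blue rectangle; dishes upright (0.12 rad), within 10 mm of the black spot, undersides under 47 mm above the board (nested); latch flat (0.08 rad) above all housings, within 12 mm and 0.2 rad of the rectangle; all at rest (all of step 1 and horizontal distance between each of dish1, dish2, dish3 and dish_mark below 0.01 m and angle between each of dish1, dish2, dish3's own z axis and vertical below 0.12 rad and z of each of dish1, dish2, dish3 in the frame of dish_mark below 0.047 m and linear speed of each of dish1, dish2, dish3, latch below 0.03 m/s and horizontal distance between latch and pile_mark below 0.012 m and angle between the x axis of latch and the x axis of pile_mark, either way round below 0.2 rad and angle between latch's own z axis and vertical below 0.08 rad and z of latch in the frame of housing1 above 0.01 m and z of latch in the frame of housing2 above 0.01 m and z of latch in the frame of housing3 above 0.01 m and z of latch in the frame of housing4 above 0.01 m and z of latch in the frame of housing5 above 0.01 m); the robot touches nothing.
It fails at once if the blue wheel is disturbed (moved over 25 mm) (distance of wheel from where it was at the start of the episode above 0.025 m).
It fails at once if the first key blank is disturbed (moved over 25 mm) (distance of key1 from where it was at the start of the episode above 0.025 m).
It fails at once if the second key blank is disturbed (moved over 25 mm) (distance of key2 from where it was at the start of the episode above 0.025 m).
Of housing1, housing2, housing3, housing4, housing5 only 3 to 5 are there at a start; the rules pass over those that are not, and their reading is None.
Of dish1, dish2, dish3 only 2 to 3 are there at a start; the rules pass over those that are not, and their reading is None.
At some moment in a run one of housing1, housing2, housing3, housing4, housing5, dish1, dish2, dish3, latch may be knocked a few centimetres aside while the robot is not near it.
Once in a run the grip may slacken for a moment while it holds something.
It also fails if it takes over 210 s, if anything falls off the work surface, if the arm or the gripper's body presses on something with over 40 N, if the wrist force passes 120 N, or if a joint passes its speed limit or range.

## Working session

There is one attempt and no reset: what is moved stays moved. The work goes in short steps, Python scripts to look and compute and a tool call to move; the robot and the scene stay as the last step left them, time stands still between calls to the robot, and variables do not carry over. Pictures are saved under pics/ and viewed, at most 14 in all, crops included, and the job is handed in when it is done.

Besides the shell and the picture viewer there is one more tool, called after ">>>" by a JSON object that holds its "api" and its "payload". move_arm: Moves the arm, as the interface text tells. Its arguments: {"type":"object","properties":{"commands":{"type":"array","items":{"type":"object","properties":{"slide":{"type":"array","items":{"type":"number"}},"rot":{"type":"array","items":{"type":"number"}},"jaw":{"type":"number"}}}},"squeeze":{"type":"number"}},"required":["commands"]}

```bash
ls; mkdir -p pics; python3 - <<'E'
from station import status, cams
import cv2,numpy as np
np.set_printoptions(precision=4,suppress=True)
o=status.get_obs();print(o)
for n in ["scene","side","wrist"]:
    c=cams.read_camera(n);cv2.imwrite(f"pics/{n}0.png",c["img"][:,:,::-1])
    print(n,c["intrinsics"],c.get("world_from_camera",c.get("hand_eye")))
E
```

```text
pics
{'time': 0.0, 'q': array([-1.3631,  0.159 ,  1.5982, -0.    ,  1.3862, -0.2101]), 'dq': array([-0.0005, -0.0001,  0.0002, -0.0016, -0.0025,  0.0008]), 'tau': array([  0.0013, -38.5563, -32.2113,   0.0704,   0.0377,  -0.0001]), 'eef_pos': array([ 0.2332, -0.5249,  0.2136]), 'orientation': array([-3.0715, -0.6512,  0.    ]), 'wrist_force': array([-0.2091,  0.1043, -0.386 ]), 'wrist_torque': array([ 0.0032,  0.0541, -0.0006]), 'finger_force': 0.0, 'grip_width': 0.09187869911296673}
scene [[406.1522   0.     274.1953]
 [  0.     406.1522 207.997 ]
 [  0.       0.       1.    ]] [[-0.3434  0.7528 -0.5616  1.0682]
 [ 0.9392  0.2784 -0.2011  0.1974]
 [ 0.005  -0.5965 -0.8026  0.8301]
 [ 0.      0.      0.      1.    ]]
side [[423.1761   0.     280.9828]
 [  0.     423.1761 214.9483]
 [  0.       0.       1.    ]] [[-0.7723 -0.5102  0.3784  0.0559]
 [-0.6351  0.606  -0.4791  0.629 ]
 [ 0.0151 -0.6103 -0.792   1.0533]
 [ 0.      0.      0.      1.    ]]
wrist [[320.2419   0.     279.0642]
 [  0.     320.2419 209.4886]
 [  0.       0.       1.    ]] [[-0.0009 -0.9588 -0.284   0.0804]
 [ 1.     -0.0014  0.0014 -0.0009]
 [-0.0018 -0.284   0.9588 -0.1697]
 [ 0.      0.      0.      1.    ]]
```

View pics/scene0.png

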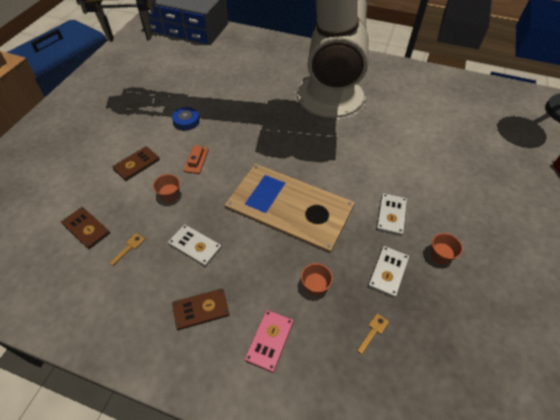

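View pics/side0.png

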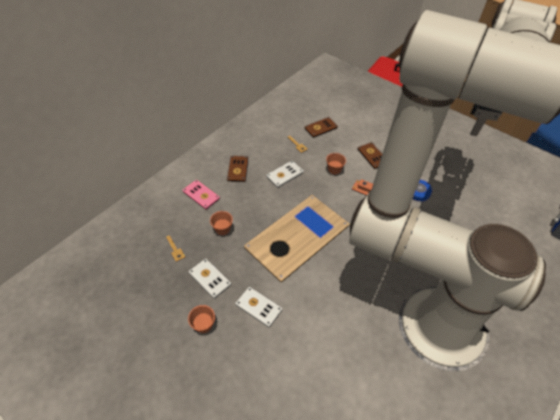

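Scene camera shows three white housings at about (195,243), (392,213), (390,270), three copper dishes at (167,188), (316,278), (447,248), the latch at (197,158), the wheel at (186,118), and the board with its blue rectangle at (265,193) and black spot at (317,214). The brown and pink slabs are decoys. The side view agrees.

```bash
cat > h.py <<'E'
import numpy as np, cv2
from scipy.spatial.transform import Rotation as R
from station import status, cams
np.set_printoptions(precision=4,suppress=True)
def look(n,save=None):
    o=status.get_obs(); c=cams.read_camera(n); T=c.get("world_from_camera")
    if T is None:
        E=np.eye(4);E[:3,:3]=R.from_rotvec(o["orientation"]).as_matrix();E[:3,3]=o["eef_pos"];T=E@c["hand_eye"]
    if save: cv2.imwrite(f"pics/{save}.png",c["img"][:,:,::-1])
    return c["img"],c["intrinsics"],T
def ray(K,T,p):
    p=np.atleast_2d(p).astype(float);d=np.c_[(p[:,0]-K[0,2])/K[0,0],(p[:,1]-K[1,2])/K[1,1],np.ones(len(p))]
    return T[:3,3],d@T[:3,:3].T
def onz(K,T,p,z):
    c,d=ray(K,T,p);return (c+d*((z-c[2])/d[:,2:3]))[:,:2]
def tri(v1,p1,v2,p2):
    (a,d),(b,e)=ray(*v1,p1),ray(*v2,p2);d,e=d[0],e[0]
    s=np.linalg.lstsq(np.c_[d,-e],b-a,rcond=None)[0];x,y=a+s[0]*d,b+s[1]*e
    return (x+y)/2,np.linalg.norm(x-y)
def mask(img,k):
    H,S,V=cv2.split(cv2.cvtColor(img,cv2.COLOR_RGB2HSV));H,S,V=[a.astype(int) for a in (H,S,V)]
    m={"white":(S<40)&(V>150),"copper":((H<11)|(H>176))&(S>130)&(V>90),"blue":(H>105)&(H<130)&(S>150)&(V>80),
       "wood":(H>8)&(H<25)&(S>60)&(V>110),"black":V<45}[k]
    return m.astype(np.uint8)*255
def blobs(img,k,amin=80,amax=1e9):
    m=cv2.morphologyEx(mask(img,k),cv2.MORPH_CLOSE,np.ones((3,3)))
    cs=cv2.findContours(m,cv2.RETR_EXTERNAL,cv2.CHAIN_APPROX_NONE)[0]
    return [c for c in cs if amin<cv2.contourArea(c)<amax]
def rect(K,T,c,z):
    P=onz(K,T,c[:,0,:],z);(x,y),(w,h),a=cv2.minAreaRect((P*1000).astype(np.float32))
    if w<h:w,h,a=h,w,a+90
    return np.array([x/1000,y/1000]),np.array([w,h]),(a+90)%180-90
def goto(pos,yaw,jaw=None):
    """print slide/rot shares from measured pose to a tool-down pose with closing line (tool y) at world angle yaw deg"""
    o=status.get_obs();M=R.from_rotvec(o["orientation"]);best=None
    for k in (0,180):
        a=np.radians(yaw+k);y=np.array([np.cos(a),np.sin(a),0]);z=np.array([0,0,-1.]);x=np.cross(y,z)
        G=R.from_matrix(np.c_[x,y,z]);r=(M.inv()*G).as_rotvec()
        if best is None or abs(r[2])<abs(best[2]):best=r
    s=M.inv().apply(np.array(pos)-o["eef_pos"])
    print("slide",np.round(s/.4,4),"rot",np.round(best/(np.pi/4),3),"q6",o["q"][5],"dist",np.linalg.norm(s))
E
python3 - <<'E'
from h import *
V={n:look(n) for n in("scene","side")}
for k,z,a in(("white",.014,200),("copper",.03,80),("blue",.015,150),("wood",.015,1500)):
  for n,(i,K,T) in V.items():
    for c in blobs(i,k,a,9000):
        m=cv2.moments(c);u=np.array([m["m10"],m["m01"]])/m["m00"];p,wh,ang=rect(K,T,c,z)
        if .15<np.hypot(*p)<.9: print(k,n,u.round(1),cv2.contourArea(c),p.round(3),wh.round(0),round(ang,1))
E
```

```text
white scene [389.  270.7] 1076.5 [0.57  0.296] [110.  60.] -6.0
white scene [194.7 243.8] 946.5 [ 0.659 -0.148] [110.  60.] 77.8
white scene [392.3 213.1] 797.5 [0.407 0.273] [111.  60.] 3.9
white side [258.8 305.6] 926.5 [0.406 0.271] [115.  70.] 4.4
white side [316.6 278.8] 360.0 [0.333 0.107] [96. 61.] 45.6
white side [209.4 277.3] 788.0 [0.568 0.297] [114.  64.] -6.5
white side [439.3 238.9] 552.0 [ 0.134 -0.229] [160.  63.] 11.2
white side [517.6 202.3] 521.5 [ 0.011 -0.529] [214. 105.] 81.3
white side [284.2 172.6] 453.5 [ 0.659 -0.148] [116.  67.] 76.5
white side [357.2 160.1] 374.0 [ 0.528 -0.369] [193. 111.] -50.4
white side [347.8 116.7] 340.5 [ 0.647 -0.526] [203.  97.] 13.2
copper scene [316.3 277.4] 672.5 [0.653 0.148] [68. 67.] 61.2
copper scene [446.7 245.7] 561.5 [0.471 0.406] [67. 66.] -37.6
copper scene [166.1 184.4] 390.0 [ 0.534 -0.289] [66. 63.] -69.7
copper scene [195.5 159.6] 371.5 [ 0.426 -0.258] [97. 44.] 10.4
copper side [201.5 318.2] 478.0 [0.488 0.398] [68. 64.] -3.2
copper side [221.  220.7] 280.5 [0.669 0.144] [68. 61.] -49.9
copper side [362.9 187.3] 127.5 [ 0.417 -0.249] [53. 51.] 9.7
copper side [335.6 160.7] 185.5 [ 0.55  -0.289] [67. 59.] -49.7
blue scene [264.6 193.6] 651.0 [ 0.461 -0.046] [105.  56.] -7.1
blue scene [184.8 117.7] 173.5 [ 0.272 -0.376] [78. 66.] -81.5
blue side [313.7 221.4] 420.0 [ 0.461 -0.045] [102.  53.] -6.5
wood scene [291.3 205. ] 5878.5 [0.469 0.024] [295. 164.] 82.9
wood side [295.7 237. ] 4445.5 [0.468 0.027] [298. 167.] 83.0
```

View pics/wrist0.png

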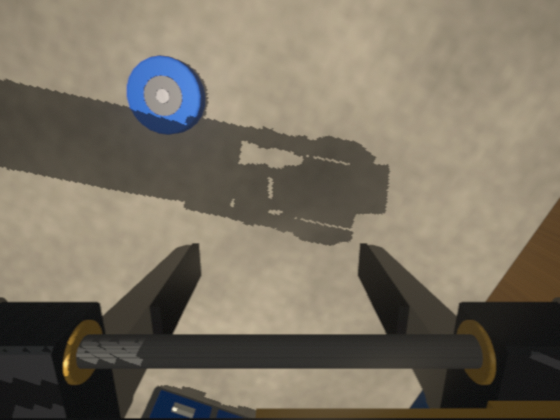

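```bash
python3 - <<'E'
from h import *
S,D=[look(n)[1:] for n in("scene","side")]
for n,a,b in(("A",(392.3,213.1),(258.8,305.6)),("B",(389,270.7),(209.4,277.3)),("C",(194.7,243.8),(284.2,172.6)),("blue",(264.6,193.6),(313.7,221.4)),("board",(291.3,205),(295.7,237)),
 ("d1",(316.3,277.4),(221,220.7)),("d2",(446.7,245.7),(201.5,318.2)),("d3",(166.1,184.4),(335.6,160.7))):
    print(n,*tri(S,a,D,b))
goto((.659,-.148,.2),-12.7)
E
```

```text
A [0.4061 0.273  0.0095] 0.00216087517535174
B [0.5689 0.2958 0.008 ] 0.0008809310883968711
C [ 0.6594 -0.1468  0.0122] 0.0001824541711760629
blue [ 0.4607 -0.0467  0.0115] 0.00021736520790947264
board [0.4689 0.0301 0.0064] 0.0033513329570797816
d1 [0.661  0.1492 0.0436] 0.0014121088802266828
d2 [0.4827 0.4026 0.0441] 0.0003714415431153985
d3 [ 0.544  -0.2784  0.0441] 0.0028457777647555357
slide [ 1.3557 -0.4305  0.0362] rot [-0.    -0.    -1.186] q6 -0.2100899059978786 dist 0.569131273766081
```

>>> {"api": "move_arm", "payload": {"commands": [{"slide": [0.1,-0.03,0],"rot": [0,0,0],"jaw": 1},{"slide": [0.2,-0.06,0],"rot": [0,0,0],"jaw": 1},{"slide": [0.3,-0.09,0],"rot": [0,0,0],"jaw": 1},{"slide": [0.4,-0.12,0],"rot": [0,0,0],"jaw": 1},{"slide": [0.46,-0.145,0],"rot": [0,0,0],"jaw": 1}], "squeeze": 25}}

```text
time: 0.85
eef_pos: [0.3798, -0.396, 0.2147]
orientation: [-3.073, -0.654, -0.001]
wrist_force: [0.6, -0.3, 0.2]
grip_width: 0.0921
finger_force: 0.0
```

>>> {"api": "move_arm", "payload": {"commands": [{"slide": [0.1,-0.03,0],"rot": [0,0,0],"jaw": 1},{"slide": [0.2,-0.06,0],"rot": [0,0,0],"jaw": 1},{"slide": [0.3,-0.09,0],"rot": [0,0,0],"jaw": 1},{"slide": [0.4,-0.12,0],"rot": [0,0,0],"jaw": 1},{"slide": [0.46,-0.145,0],"rot": [0,0,0],"jaw": 1}]}}

```text
time: 1.35
eef_pos: [0.5244, -0.2681, 0.2146]
orientation: [-3.072, -0.654, -0.001]
wrist_force: [0.0, -0.8, 1.2]
grip_width: 0.0919
finger_force: 0.0
```

>>> {"api": "move_arm", "payload": {"commands": [{"slide": [0.08,-0.025,0.008],"rot": [0,0,-0.13],"jaw": 1},{"slide": [0.16,-0.05,0.016],"rot": [0,0,-0.26],"jaw": 1},{"slide": [0.24,-0.08,0.024],"rot": [0,0,-0.39],"jaw": 1},{"slide": [0.32,-0.11,0.03],"rot": [0,0,-0.52],"jaw": 1},{"slide": [0.36,-0.13,0.036],"rot": [0,0,-0.6],"jaw": 1}]}}

```text
time: 1.85
eef_pos: [0.6345, -0.1621, 0.1998]
orientation: [-2.832, -1.358, -0.001]
wrist_force: [-0.4, -0.1, -0.5]
grip_width: 0.0918
finger_force: 0.0
```

>>> {"api": "move_arm", "payload": {"commands": [{"slide": [0,0,0],"rot": [0,0,-0.15],"jaw": 1},{"slide": [0,0,0],"rot": [0,0,-0.3],"jaw": 1},{"slide": [0,0,0],"rot": [0,0,-0.45],"jaw": 1},{"slide": [0,0,0],"rot": [0,0,-0.586],"jaw": 1},{"slide": [0,0,0],"rot": [0,0,-0.586],"jaw": 1}]}}

```text
time: 2.35
eef_pos: [0.6331, -0.1642, 0.2001]
orientation: [-2.453, -1.963, 0.0]
wrist_force: [-1.1, -0.3, 0.8]
grip_width: 0.0921
finger_force: 0.0
```

```bash
python3 - <<'E'
from h import *
i,K,T=look("wrist","w1")
for c in blobs(i,"white",2000): print(*rect(K,T,c,.014),cv2.boundingRect(c))
goto((.659,-.1475,.003),-12.7)
E
```

```text
[ 0.6632 -0.1263] [65.099  62.1896] 77.27654266357422 (270, 119, 58, 61)
slide [0.055  0.054  0.4928] rot [-0.    -0.    -0.003] q6 -0.21439918081020912 dist 0.1995091246784432
```

View pics/w1.png

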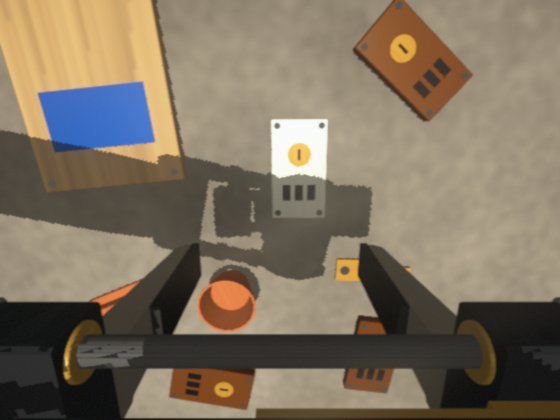

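Wrist view: housing C has corners (272,120), (327,120), (325,217), (273,217), its lower half in shadow. The blue rectangle has corners (39,92), (143,82), (155,143), (54,152). The key at (345,270) is clear of the fingers' path.

```bash
python3 - <<'E'
from h import *
i,K,T=look("wrist")
for P,z in(([(272,120),(327,120),(325,217),(273,217)],.014),([(39,92),(143,82),(155,143),(54,152)],.015)):
    print(*rect(K,T,np.array(P,float)[:,None],z))
E
```

```text
[ 0.6599 -0.1492] [109.3615  60.7121] 77.38014221191406
[ 0.4613 -0.0458] [112.2016  62.1715] -7.9189300537109375
```

>>> {"api": "move_arm", "payload": {"commands": [{"slide": [0.055,0.054,0.1],"rot": [0,0,0],"jaw": 1},{"slide": [0.055,0.054,0.22],"rot": [0,0,0],"jaw": 1},{"slide": [0.055,0.054,0.34],"rot": [0,0,0],"jaw": 1},{"slide": [0.055,0.054,0.44],"rot": [0,0,0],"jaw": 1},{"slide": [0.055,0.054,0.488],"rot": [0,0,0],"jaw": 1}]}}

```text
time: 2.95
eef_pos: [0.6559, -0.1462, 0.0001]
orientation: [-2.45, -1.956, 0.006]
wrist_force: [-31.6, 9.3, 146.3]
grip_width: 0.0916
finger_force: 86.8
```

>>> {"api": "move_arm", "payload": {"commands": [{"slide": [0,0,0],"rot": [0,0,0],"jaw": 1},{"slide": [0,0,0],"rot": [0,0,0],"jaw": -1},{"slide": [0,0,0],"rot": [0,0,0],"jaw": -1},{"slide": [0,0,0],"rot": [0,0,0],"jaw": -1},{"slide": [0,0,0],"rot": [0,0,0],"jaw": -1}], "squeeze": 25}}

```text
time: 3.45
eef_pos: [0.6591, -0.1476, 0.0052]
orientation: [2.454, 1.962, 0.0]
wrist_force: [-0.2, 0.1, 0.1]
grip_width: 0.0621
finger_force: 1.6
```

>>> {"api": "move_arm", "payload": {"commands": [{"slide": [0,0,0],"rot": [0,0,0],"jaw": -1},{"slide": [0,0,-0.05],"rot": [0,0,0],"jaw": -1},{"slide": [0,0,-0.15],"rot": [0,0,0],"jaw": -1},{"slide": [0,0,-0.25],"rot": [0,0,0],"jaw": -1},{"slide": [0,0,-0.25],"rot": [0,0,0],"jaw": -1}]}}

```text
time: 3.95
eef_pos: [0.6632, -0.1492, 0.1125]
orientation: [2.445, 1.955, 0.009]
wrist_force: [1.5, 0.9, -0.0]
grip_width: 0.0614
finger_force: 25.0
```

```bash
python3 - <<'E'
from h import *
print(status.get_obs()["eef_pos"])
goto((.461,-.0458,.1),82.7)
E
```

```text
[ 0.6632 -0.1492  0.1125]
slide [ 0.1411 -0.5503  0.0241] rot [ 0.015 -0.009  1.88 ] q6 -0.17707790226005604 dist 0.22743887086261266
```

The force on that descent was too high because I came down too fast. All further descents will be slow.

>>> {"api": "move_arm", "payload": {"commands": [{"slide": [0.02,-0.08,0],"rot": [0,0,0.1],"jaw": -1},{"slide": [0.05,-0.19,0],"rot": [0,0,0.24],"jaw": -1},{"slide": [0.08,-0.3,0],"rot": [0,0,0.38],"jaw": -1},{"slide": [0.11,-0.41,0],"rot": [0,0,0.5],"jaw": -1},{"slide": [0.13,-0.5,0],"rot": [0,0,0.6],"jaw": -1}]}}

```text
time: 4.45
eef_pos: [0.4721, -0.0512, 0.1033]
orientation: [-2.844, -1.33, 0.004]
wrist_force: [-0.9, -0.6, -1.6]
grip_width: 0.0615
finger_force: 25.0
```

>>> {"api": "move_arm", "payload": {"commands": [{"slide": [0,0,0],"rot": [0,0,0.15],"jaw": -1},{"slide": [0,0,0],"rot": [0,0,0.3],"jaw": -1},{"slide": [0,0,0],"rot": [0,0,0.45],"jaw": -1},{"slide": [0,0,0],"rot": [0,0,0.6],"jaw": -1},{"slide": [0,0,0],"rot": [0,0,0.7],"jaw": -1}]}}

```text
time: 4.95
eef_pos: [0.4744, -0.0525, 0.1038]
orientation: [-3.099, -0.507, 0.003]
wrist_force: [0.2, -1.1, -1.8]
grip_width: 0.0621
finger_force: 25.0
```

>>> {"api": "move_arm", "payload": {"commands": [{"slide": [0,0,0],"rot": [0,0,0.15],"jaw": -1},{"slide": [0,0,0],"rot": [0,0,0.3],"jaw": -1},{"slide": [0,0,0],"rot": [0,0,0.45],"jaw": -1},{"slide": [0,0,0],"rot": [0,0,0.56],"jaw": -1},{"slide": [0,0,0],"rot": [0,0,0.58],"jaw": -1}]}}

```text
time: 5.45
eef_pos: [0.4745, -0.0525, 0.104]
orientation: [-3.135, 0.201, 0.003]
wrist_force: [0.3, 0.4, -1.5]
grip_width: 0.0615
finger_force: 25.0
```

>>> {"api": "move_arm", "payload": {"commands": [{"slide": [0,0,0],"rot": [0,0,0],"jaw": -1},{"slide": [0,0,0],"rot": [0,0,0],"jaw": -1}]}}

```text
time: 5.65
eef_pos: [0.475, -0.0527, 0.1046]
orientation: [-3.135, 0.198, 0.001]
wrist_force: [-0.8, -0.0, -1.5]
grip_width: 0.0618
finger_force: 25.0
```

```bash
python3 - <<'E'
from h import *
print(status.get_obs())
goto((.461,-.0458,.021),82.7)
E
```

```text
{'time': 5.65, 'q': array([-0.3642,  0.0241,  1.9704, -0.    ,  1.1478,  1.3325]), 'dq': array([-0.0008, -0.0021, -0.0033,  0.0004,  0.0005,  0.0056]), 'tau': array([  0.0006, -30.8803, -29.8897,   0.0288,  -0.0639,   0.0008]), 'eef_pos': array([ 0.475 , -0.0527,  0.1046]), 'orientation': array([-3.1352,  0.1975,  0.0011]), 'wrist_force': array([-0.8051, -0.0394, -1.4866]), 'wrist_torque': array([-0.0206,  0.0063, -0.0378]), 'finger_force': 24.985770285129547, 'grip_width': 0.0617624436762919}
slide [-0.0367 -0.0128  0.209 ] rot [-0.     0.001  0.002] q6 1.3324559035524133 dist 0.08503524799951523
```

>>> {"api": "move_arm", "payload": {"commands": [{"slide": [-0.02,-0.008,0.04],"rot": [0,0,0],"jaw": -1},{"slide": [-0.037,-0.013,0.09],"rot": [0,0,0],"jaw": -1},{"slide": [-0.037,-0.013,0.13],"rot": [0,0,0],"jaw": -1},{"slide": [-0.037,-0.013,0.16],"rot": [0,0,0],"jaw": -1},{"slide": [-0.037,-0.013,0.18],"rot": [0,0,0],"jaw": -1}]}}

```text
time: 6.15
eef_pos: [0.461, -0.0457, 0.0321]
orientation: [-3.135, 0.199, 0.001]
wrist_force: [-0.4, 0.4, -1.2]
grip_width: 0.0618
finger_force: 25.0
```

>>> {"api": "move_arm", "payload": {"commands": [{"slide": [0,0,0.01],"rot": [0,0,0],"jaw": -1},{"slide": [0,0,0.018],"rot": [0,0,0],"jaw": -1},{"slide": [0,0,0.024],"rot": [0,0,0],"jaw": -1},{"slide": [0,0,0.029],"rot": [0,0,0],"jaw": -1},{"slide": [0,0,0.029],"rot": [0,0,0],"jaw": -1}]}}

```text
time: 6.65
eef_pos: [0.4614, -0.0459, 0.0215]
orientation: [3.135, -0.2, 0.0]
wrist_force: [0.1, 0.0, -1.6]
grip_width: 0.0615
finger_force: 25.0
```

>>> {"api": "move_arm", "payload": {"commands": [{"slide": [0,0,0],"rot": [0,0,0],"jaw": 1},{"slide": [0,0,0],"rot": [0,0,0],"jaw": 1},{"slide": [0,0,0],"rot": [0,0,0],"jaw": 1},{"slide": [0,0,0],"rot": [0,0,0],"jaw": 1}]}}

```text
time: 7.05
eef_pos: [0.4615, -0.0459, 0.0216]
orientation: [3.135, -0.2, 0.001]
wrist_force: [-0.4, -0.7, -0.2]
grip_width: 0.0908
finger_force: 0.0
```

>>> {"api": "move_arm", "payload": {"commands": [{"slide": [0,0,-0.03],"rot": [0,0,0],"jaw": 1},{"slide": [0,0,-0.1],"rot": [0,0,0],"jaw": 1},{"slide": [0,0,-0.2],"rot": [0,0,0],"jaw": 1},{"slide": [0,0,-0.3],"rot": [0,0,0],"jaw": 1},{"slide": [0,0,-0.3],"rot": [0,0,0],"jaw": 1}]}}

```text
time: 7.55
eef_pos: [0.4656, -0.0473, 0.1484]
orientation: [3.132, -0.199, 0.019]
wrist_force: [1.0, 0.5, 0.2]
grip_width: 0.0918
finger_force: 0.0
```

```bash
python3 - <<'E'
from h import *
for n,s in(("scene","s2"),("side","x2")):
    i,K,T=look(n,s)
    for c in blobs(i,"white",200,3000):
        p=rect(K,T,c,.014 if n else 0)
        if .3<np.hypot(*p[0])<.9: print(n,*p,"z29:",rect(K,T,c,.029)[0])
goto((.407,.2725,.14),94.1)
goto((.5689,.2964,.14),83.8)
E
```

```text
scene [0.5693 0.2955] [111.0834  60.3592] -5.964302062988281 z29: [0.5785 0.2937]
scene [0.4069 0.2732] [111.5225  60.729 ] 4.462856769561768 z29: [0.419  0.2719]
side [0.4087 0.589 ] [78.8508 74.6089] -53.69025421142578 z29: [0.4036 0.5896]
side [0.5678 0.2957] [115.7706  65.9099] -5.181365966796875 z29: [0.5605 0.3005]
side [-0.1302 -0.312 ] [314.5769  64.4525] -87.23714137077332 z29: [-0.1275 -0.2985]
side [ 0.3616 -0.2803] [377.1775 305.6434] -73.8421401977539 z29: [ 0.3572 -0.2672]
side [ 0.018  -0.7007] [385.132  121.0439] 68.26898956298828 z29: [ 0.0186 -0.6815]
side [ 0.8456 -0.3079] [272.5347 151.2645] -3.2610092163085938 z29: [ 0.8342 -0.2944]
slide [-0.2378 -0.7726  0.0062] rot [ 0.001 -0.004 -0.253] q6 1.3374180824314434 dist 0.32335613807517316
slide [ 0.1561 -0.8832  0.0073] rot [ 0.001 -0.004 -0.024] q6 1.3374180824314434 dist 0.35877297597485136
```

>>> {"api": "move_arm", "payload": {"commands": [{"slide": [-0.02,-0.08,0],"rot": [0,0,-0.05],"jaw": 1},{"slide": [-0.05,-0.18,0],"rot": [0,0,-0.1],"jaw": 1},{"slide": [-0.08,-0.28,0],"rot": [0,0,-0.15],"jaw": 1},{"slide": [-0.11,-0.38,0],"rot": [0,0,-0.2],"jaw": 1},{"slide": [-0.14,-0.48,0],"rot": [0,0,-0.253],"jaw": 1}]}}

```text
time: 8.15
eef_pos: [0.4282, 0.1532, 0.1398]
orientation: [3.139, 0.114, -0.005]
wrist_force: [0.4, 0.5, 0.6]
grip_width: 0.0921
finger_force: 0.0
```

>>> {"api": "move_arm", "payload": {"commands": [{"slide": [0,-0.1,0],"rot": [0,0,0],"jaw": 1},{"slide": [0,-0.2,0],"rot": [0,0,0],"jaw": 1},{"slide": [0,-0.28,0],"rot": [0,0,0],"jaw": 1},{"slide": [0,-0.28,0],"rot": [0,0,0],"jaw": 1},{"slide": [0,-0.28,0],"rot": [0,0,0],"jaw": 1}]}}

```text
time: 8.65
eef_pos: [0.4209, 0.2631, 0.1399]
orientation: [3.138, 0.115, -0.005]
wrist_force: [0.2, 0.2, -0.1]
grip_width: 0.092
finger_force: 0.0
```

```bash
python3 - <<'E'
from h import *
i,K,T=look("scene","s3")
for c in blobs(i,"white",200,3000):
    p=rect(K,T,c,.014)
    if .3<np.hypot(*p[0])<.9: print(*p,"z29:",rect(K,T,c,.029)[0])
i,K,T=look("wrist","w3")
for c in blobs(i,"white",2000): print(*rect(K,T,c,.014),cv2.boundingRect(c))
goto((.407,.273,.008),94.2)
E
```

```text
[0.5692 0.2954] [111.4288  60.4128] -5.964324951171875 z29: [0.5784 0.2936]
[ 0.4509 -0.0486] [110.3142  60.288 ] -6.9293365478515625 z29: [ 0.4623 -0.0441]
[0.5527 0.2967] [81.7146 61.638 ] -5.751518249511719 (209, 0, 86, 105)
slide [-0.034  -0.0295  0.3313] rot [ 0.001  0.002 -0.004] q6 1.8133299948166772 dist 0.1337510572910868
```

View pics/s3.png

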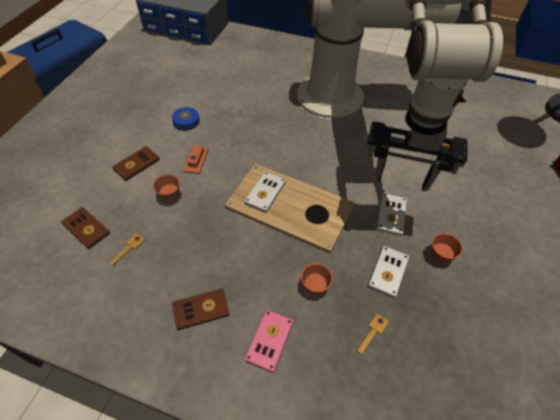

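The scene shows the first housing lying on the blue rectangle at (265,191), within about 2 mm of its centre. Housing A at (392,213) has not moved.

>>> {"api": "move_arm", "payload": {"commands": [{"slide": [-0.034,-0.03,0.08],"rot": [0,0,0],"jaw": 1},{"slide": [-0.034,-0.03,0.16],"rot": [0,0,0],"jaw": 1},{"slide": [-0.034,-0.03,0.22],"rot": [0,0,0],"jaw": 1},{"slide": [-0.034,-0.03,0.26],"rot": [0,0,0],"jaw": 1},{"slide": [-0.034,-0.03,0.285],"rot": [0,0,0],"jaw": 1}]}}

```text
time: 9.25
eef_pos: [0.4069, 0.2728, 0.0258]
orientation: [3.139, 0.109, -0.004]
wrist_force: [0.8, 1.1, 0.7]
grip_width: 0.0919
finger_force: 0.0
```

>>> {"api": "move_arm", "payload": {"commands": [{"slide": [0,0,0.015],"rot": [0,0,0],"jaw": 1},{"slide": [0,0,0.028],"rot": [0,0,0],"jaw": 1},{"slide": [0,0,0.038],"rot": [0,0,0],"jaw": 1},{"slide": [0,0,0.046],"rot": [0,0,0],"jaw": 1},{"slide": [0,0,0.05],"rot": [0,0,0],"jaw": 1}]}}

```text
time: 9.75
eef_pos: [0.4079, 0.2745, 0.0075]
orientation: [-3.139, -0.112, -0.001]
wrist_force: [1.4, -0.1, -0.3]
grip_width: 0.092
finger_force: 0.0
```

>>> {"api": "move_arm", "payload": {"commands": [{"slide": [0,0,0],"rot": [0,0,0],"jaw": -1},{"slide": [0,0,0],"rot": [0,0,0],"jaw": -1},{"slide": [0,0,0],"rot": [0,0,0],"jaw": -1},{"slide": [0,0,0],"rot": [0,0,0],"jaw": -1},{"slide": [0,0,0],"rot": [0,0,0],"jaw": -1}], "squeeze": 25}}

```text
time: 10.25
eef_pos: [0.4078, 0.2744, 0.0076]
orientation: [3.139, 0.112, 0.0]
wrist_force: [-0.1, -1.1, 1.4]
grip_width: 0.0617
finger_force: 25.0
```

>>> {"api": "move_arm", "payload": {"commands": [{"slide": [0,0,0],"rot": [0,0,0],"jaw": -1},{"slide": [0,0,-0.05],"rot": [0,0,0],"jaw": -1},{"slide": [0,0,-0.15],"rot": [0,0,0],"jaw": -1},{"slide": [0,0,-0.25],"rot": [0,0,0],"jaw": -1},{"slide": [0,0,-0.25],"rot": [0,0,0],"jaw": -1}]}}

```text
time: 10.75
eef_pos: [0.4117, 0.2761, 0.113]
orientation: [-3.136, -0.112, -0.017]
wrist_force: [1.0, 0.4, -1.1]
grip_width: 0.0614
finger_force: 25.0
```

```bash
python3 - <<'E'
from h import *
print(status.get_obs()["eef_pos"])
goto((.461,-.0458,.1),82.7)
E
```

```text
[0.4117 0.2761 0.113 ]
slide [0.0651 0.8116 0.0304] rot [-0.006 -0.013  0.253] q6 1.8453930091019424 dist 0.3259286656842129
```

>>> {"api": "move_arm", "payload": {"commands": [{"slide": [0,0.05,0],"rot": [0,0,0.05],"jaw": -1},{"slide": [0,0.14,0],"rot": [0,0,0.1],"jaw": -1},{"slide": [0,0.23,0],"rot": [0,0,0.15],"jaw": -1},{"slide": [0,0.32,0],"rot": [0,0,0.2],"jaw": -1},{"slide": [0,0.4,0],"rot": [0,0,0.25],"jaw": -1}]}}

```text
time: 11.25
eef_pos: [0.4181, 0.1135, 0.1061]
orientation: [-3.135, 0.199, 0.003]
wrist_force: [1.5, -1.1, -1.7]
grip_width: 0.0615
finger_force: 25.0
```

>>> {"api": "move_arm", "payload": {"commands": [{"slide": [0,0.1,0],"rot": [0,0,0],"jaw": -1},{"slide": [0,0.2,0],"rot": [0,0,0],"jaw": -1},{"slide": [0,0.3,0],"rot": [0,0,0],"jaw": -1},{"slide": [0,0.37,0],"rot": [0,0,0],"jaw": -1},{"slide": [0,0.4,0],"rot": [0,0,0],"jaw": -1}]}}

```text
time: 11.75
eef_pos: [0.3981, -0.0457, 0.1063]
orientation: [-3.135, 0.201, 0.002]
wrist_force: [1.0, 0.1, -2.3]
grip_width: 0.0615
finger_force: 25.0
```

>>> {"api": "move_arm", "payload": {"commands": [{"slide": [0,0,0],"rot": [0,0,0],"jaw": -1},{"slide": [0,0,0],"rot": [0,0,0],"jaw": -1},{"slide": [0,0,0],"rot": [0,0,0],"jaw": -1}]}}

```text
time: 12.05
eef_pos: [0.3988, -0.0429, 0.1068]
orientation: [-3.135, 0.194, 0.002]
wrist_force: [-0.6, -0.0, -1.1]
grip_width: 0.0616
finger_force: 25.0
```

```bash
python3 - <<'E'
from h import *
print(status.get_obs()["eef_pos"])
goto((.462,-.0458,.038),82.7)
E
```

```text
[ 0.3988 -0.0429  0.1068]
slide [ 0.1578 -0.0122  0.1719] rot [-0.001  0.001  0.004] q6 1.2835437263033045 dist 0.09346568653007259
```

>>> {"api": "move_arm", "payload": {"commands": [{"slide": [0.05,-0.004,0.01],"rot": [0,0,0.004],"jaw": -1},{"slide": [0.11,-0.008,0.04],"rot": [0,0,0.004],"jaw": -1},{"slide": [0.15,-0.012,0.08],"rot": [0,0,0.004],"jaw": -1},{"slide": [0.158,-0.012,0.115],"rot": [0,0,0.004],"jaw": -1},{"slide": [0.158,-0.012,0.14],"rot": [0,0,0.004],"jaw": -1}]}}

```text
time: 12.55
eef_pos: [0.4625, -0.0458, 0.0502]
orientation: [-3.135, 0.198, 0.002]
wrist_force: [0.4, 0.4, -1.9]
grip_width: 0.0615
finger_force: 25.0
```

>>> {"api": "move_arm", "payload": {"commands": [{"slide": [0,0,0.012],"rot": [0,0,0],"jaw": -1},{"slide": [0,0,0.02],"rot": [0,0,0],"jaw": -1},{"slide": [0,0,0.028],"rot": [0,0,0],"jaw": -1},{"slide": [0,0,0.032],"rot": [0,0,0],"jaw": -1},{"slide": [0,0,0.032],"rot": [0,0,0],"jaw": -1}]}}

```text
time: 13.05
eef_pos: [0.4625, -0.0471, 0.0388]
orientation: [3.135, -0.201, 0.001]
wrist_force: [0.8, 0.3, -1.4]
grip_width: 0.0616
finger_force: 25.0
```

>>> {"api": "move_arm", "payload": {"commands": [{"slide": [0,0,0],"rot": [0,0,0],"jaw": 1},{"slide": [0,0,0],"rot": [0,0,0],"jaw": 1},{"slide": [0,0,0],"rot": [0,0,0],"jaw": 1},{"slide": [0,0,0],"rot": [0,0,0],"jaw": 1}]}}

```text
time: 13.45
eef_pos: [0.4627, -0.0471, 0.0389]
orientation: [3.135, -0.201, 0.001]
wrist_force: [-0.2, -0.5, 0.0]
grip_width: 0.0907
finger_force: 0.0
```

>>> {"api": "move_arm", "payload": {"commands": [{"slide": [0,0,-0.03],"rot": [0,0,0],"jaw": 1},{"slide": [0,0,-0.1],"rot": [0,0,0],"jaw": 1},{"slide": [0,0,-0.18],"rot": [0,0,0],"jaw": 1},{"slide": [0,0,-0.25],"rot": [0,0,0],"jaw": 1},{"slide": [0,0,-0.25],"rot": [0,0,0],"jaw": 1}]}}

```text
time: 13.95
eef_pos: [0.4657, -0.0482, 0.1438]
orientation: [3.132, -0.201, 0.014]
wrist_force: [-0.5, -0.1, -0.5]
grip_width: 0.0918
finger_force: 0.0
```

```bash
python3 - <<'E'
from h import *
print(status.get_obs()["eef_pos"])
goto((.5689,.296,.14),83.9)
E
```

```text
[ 0.4657 -0.0482  0.1438]
slide [ 0.146  -0.8863  0.009 ] rot [ 0.003 -0.012 -0.027] q6 1.3366566175082 dist 0.3593107611632829
```

>>> {"api": "move_arm", "payload": {"commands": [{"slide": [0.01,-0.06,0],"rot": [0,0,-0.025],"jaw": 1},{"slide": [0.03,-0.16,0],"rot": [0,0,-0.025],"jaw": 1},{"slide": [0.05,-0.26,0],"rot": [0,0,-0.025],"jaw": 1},{"slide": [0.07,-0.36,0],"rot": [0,0,-0.025],"jaw": 1},{"slide": [0.08,-0.46,0],"rot": [0,0,-0.025],"jaw": 1}]}}

```text
time: 14.45
eef_pos: [0.5178, 0.1329, 0.1382]
orientation: [3.137, -0.171, -0.001]
wrist_force: [1.0, -0.3, 0.1]
grip_width: 0.0917
finger_force: 0.0
```

>>> {"api": "move_arm", "payload": {"commands": [{"slide": [0.02,-0.1,0],"rot": [0,0,0],"jaw": 1},{"slide": [0.03,-0.2,0],"rot": [0,0,0],"jaw": 1},{"slide": [0.04,-0.3,0],"rot": [0,0,0],"jaw": 1},{"slide": [0.05,-0.39,0],"rot": [0,0,0],"jaw": 1},{"slide": [0.05,-0.42,0],"rot": [0,0,0],"jaw": 1}]}}

```text
time: 14.95
eef_pos: [0.5553, 0.2991, 0.1378]
orientation: [-3.137, 0.166, 0.001]
wrist_force: [-0.5, -1.0, 0.6]
grip_width: 0.0917
finger_force: 0.0
```

>>> {"api": "move_arm", "payload": {"commands": [{"slide": [0,0,0],"rot": [0,0,0],"jaw": 1},{"slide": [0,0,0],"rot": [0,0,0],"jaw": 1}]}}

```text
time: 15.15
eef_pos: [0.5554, 0.2952, 0.1381]
orientation: [3.136, -0.171, -0.002]
wrist_force: [-0.8, -0.1, -0.1]
grip_width: 0.0917
finger_force: 0.0
```

```bash
python3 - <<'E'
from h import *
print(status.get_obs()["eef_pos"])
i,K,T=look("scene","s4")
for k,z in(("white",.014),("copper",.03)):
  for c in blobs(i,k,150,3000):
    p=rect(K,T,c,z)
    if .3<np.hypot(*p[0])<.9: print(k,*p,"z43:",rect(K,T,c,.043)[0])
goto((.5689,.296,.006),83.9)
E
```

```text
[0.5554 0.2952 0.1381]
white [0.6083 0.2914] [60.2918 33.7092] 84.03568267822266 z43: [0.6246 0.2881]
white [ 0.4404 -0.0544] [113.8839  61.5942] -7.3255157470703125 z43: [ 0.4627 -0.0454]
copper [ 0.8031 -0.0595] [106.3074  55.305 ] -52.14857864379883 z43: [ 0.8074 -0.0554]
copper [0.6526 0.1472] [68.5482 67.5511] -20.12519073486328 z43: [0.6594 0.148 ]
copper [0.4744 0.4134] [70.5494 51.3421] -25.69690704345703 z43: [0.4841 0.4099]
copper [ 0.5337 -0.2892] [65.1904 63.3524] -69.6666316986084 z43: [ 0.5424 -0.2812]
copper [ 0.4263 -0.2573] [97.2326 43.2998] 10.393352508544922 z43: [ 0.4368 -0.2499]
slide [ 0.0332 -0.0069  0.3306] rot [ 0.001  0.001 -0.004] q6 1.9768236393736474 dist 0.13293277192333108
```

>>> {"api": "move_arm", "payload": {"commands": [{"slide": [0.033,-0.007,0.08],"rot": [0,0,0],"jaw": 1},{"slide": [0.033,-0.007,0.16],"rot": [0,0,0],"jaw": 1},{"slide": [0.033,-0.007,0.22],"rot": [0,0,0],"jaw": 1},{"slide": [0.033,-0.007,0.26],"rot": [0,0,0],"jaw": 1},{"slide": [0.033,-0.007,0.285],"rot": [0,0,0],"jaw": 1}]}}

```text
time: 15.7
eef_pos: [0.5686, 0.2963, 0.0233]
orientation: [3.136, -0.172, -0.003]
wrist_force: [0.2, 0.1, -0.6]
grip_width: 0.092
finger_force: 0.0
```

>>> {"api": "move_arm", "payload": {"commands": [{"slide": [0,0,0.015],"rot": [0,0,0],"jaw": 1},{"slide": [0,0,0.028],"rot": [0,0,0],"jaw": 1},{"slide": [0,0,0.036],"rot": [0,0,0],"jaw": 1},{"slide": [0,0,0.042],"rot": [0,0,0],"jaw": 1},{"slide": [0,0,0.044],"rot": [0,0,0],"jaw": 1}]}}

```text
time: 16.2
eef_pos: [0.5694, 0.2977, 0.0073]
orientation: [-3.137, 0.17, -0.001]
wrist_force: [0.1, -0.4, 0.6]
grip_width: 0.0918
finger_force: 0.0
```

>>> {"api": "move_arm", "payload": {"commands": [{"slide": [0,0,0],"rot": [0,0,0],"jaw": -1},{"slide": [0,0,0],"rot": [0,0,0],"jaw": -1},{"slide": [0,0,0],"rot": [0,0,0],"jaw": -1},{"slide": [0,0,0],"rot": [0,0,0],"jaw": -1},{"slide": [0,0,0],"rot": [0,0,0],"jaw": -1}], "squeeze": 25}}

```text
time: 16.7
eef_pos: [0.5693, 0.2974, 0.0072]
orientation: [3.137, -0.17, 0.0]
wrist_force: [-0.5, 0.0, 1.4]
grip_width: 0.0616
finger_force: 25.0
```

>>> {"api": "move_arm", "payload": {"commands": [{"slide": [0,0,0],"rot": [0,0,0],"jaw": -1},{"slide": [0,0,-0.05],"rot": [0,0,0],"jaw": -1},{"slide": [0,0,-0.15],"rot": [0,0,0],"jaw": -1},{"slide": [0,0,-0.25],"rot": [0,0,0],"jaw": -1},{"slide": [0,0,-0.28],"rot": [0,0,0],"jaw": -1}]}}

```text
time: 17.2
eef_pos: [0.572, 0.2987, 0.1239]
orientation: [-3.134, 0.17, -0.012]
wrist_force: [0.9, -0.1, -1.6]
grip_width: 0.0613
finger_force: 25.0
```

```bash
python3 - <<'E'
from h import *
print(status.get_obs()["eef_pos"])
goto((.4615,-.0455,.12),82.7)
E
```

```text
[0.572  0.2987 0.1239]
slide [-0.1816  0.8853  0.0052] rot [-0.005 -0.009  0.024] q6 1.9731847817117567 dist 0.36150117749516625
```

>>> {"api": "move_arm", "payload": {"commands": [{"slide": [-0.01,0.06,0],"rot": [0,0,0.024],"jaw": -1},{"slide": [-0.03,0.15,0],"rot": [0,0,0.024],"jaw": -1},{"slide": [-0.05,0.25,0],"rot": [0,0,0.024],"jaw": -1},{"slide": [-0.07,0.35,0],"rot": [0,0,0.024],"jaw": -1},{"slide": [-0.09,0.44,0],"rot": [0,0,0.024],"jaw": -1}]}}

```text
time: 17.7
eef_pos: [0.5126, 0.1251, 0.1172]
orientation: [3.135, -0.2, -0.004]
wrist_force: [0.4, 0.6, -1.6]
grip_width: 0.0612
finger_force: 25.0
```

>>> {"api": "move_arm", "payload": {"commands": [{"slide": [-0.02,0.1,0],"rot": [0,0,0],"jaw": -1},{"slide": [-0.04,0.2,0],"rot": [0,0,0],"jaw": -1},{"slide": [-0.06,0.3,0],"rot": [0,0,0],"jaw": -1},{"slide": [-0.075,0.38,0],"rot": [0,0,0],"jaw": -1},{"slide": [-0.085,0.43,0],"rot": [0,0,0],"jaw": -1}]}}

```text
time: 18.2
eef_pos: [0.4572, -0.0413, 0.1175]
orientation: [-3.135, 0.203, 0.003]
wrist_force: [-0.1, 0.6, -2.2]
grip_width: 0.0614
finger_force: 25.0
```

>>> {"api": "move_arm", "payload": {"commands": [{"slide": [0,0,0],"rot": [0,0,0],"jaw": -1},{"slide": [0,0,0],"rot": [0,0,0],"jaw": -1},{"slide": [0,0,0],"rot": [0,0,0],"jaw": -1}]}}

```text
time: 18.5
eef_pos: [0.4587, -0.0388, 0.1184]
orientation: [-3.135, 0.198, 0.001]
wrist_force: [0.4, -1.4, -1.2]
grip_width: 0.0613
finger_force: 25.0
```

```bash
python3 - <<'E'
from h import *
print(status.get_obs()["eef_pos"])
goto((.461,-.045,.052),82.7)
E
```

```text
[ 0.4587 -0.0388  0.1184]
slide [0.0079 0.0149 0.1659] rot [-0.001  0.001  0.001] q6 1.3488286658059474 dist 0.06670127438467484
```

>>> {"api": "move_arm", "payload": {"commands": [{"slide": [0.008,0.013,0.03],"rot": [0,0,0],"jaw": -1},{"slide": [0.008,0.013,0.07],"rot": [0,0,0],"jaw": -1},{"slide": [0.008,0.013,0.1],"rot": [0,0,0],"jaw": -1},{"slide": [0.008,0.013,0.125],"rot": [0,0,0],"jaw": -1},{"slide": [0.008,0.013,0.14],"rot": [0,0,0],"jaw": -1}]}}

```text
time: 19.0
eef_pos: [0.4607, -0.0449, 0.0616]
orientation: [-3.135, 0.199, 0.003]
wrist_force: [0.9, 0.2, -1.2]
grip_width: 0.0615
finger_force: 25.0
```

>>> {"api": "move_arm", "payload": {"commands": [{"slide": [0,0,0.01],"rot": [0,0,0],"jaw": -1},{"slide": [0,0,0.018],"rot": [0,0,0],"jaw": -1},{"slide": [0,0,0.024],"rot": [0,0,0],"jaw": -1},{"slide": [0,0,0.028],"rot": [0,0,0],"jaw": -1},{"slide": [0,0,0.028],"rot": [0,0,0],"jaw": -1}]}}

```text
time: 19.5
eef_pos: [0.4614, -0.0454, 0.0518]
orientation: [3.135, -0.2, 0.0]
wrist_force: [0.1, -0.1, -2.5]
grip_width: 0.0614
finger_force: 25.0
```

>>> {"api": "move_arm", "payload": {"commands": [{"slide": [0,0,0],"rot": [0,0,0],"jaw": 1},{"slide": [0,0,0],"rot": [0,0,0],"jaw": 1},{"slide": [0,0,0],"rot": [0,0,0],"jaw": 1},{"slide": [0,0,0],"rot": [0,0,0],"jaw": 1}]}}

```text
time: 19.9
eef_pos: [0.4616, -0.0454, 0.0521]
orientation: [3.135, -0.2, 0.001]
wrist_force: [-0.6, -0.6, -0.6]
grip_width: 0.0908
finger_force: 0.0
```

>>> {"api": "move_arm", "payload": {"commands": [{"slide": [0,0,-0.03],"rot": [0,0,0],"jaw": 1},{"slide": [0,0,-0.1],"rot": [0,0,0],"jaw": 1},{"slide": [0,0,-0.18],"rot": [0,0,0],"jaw": 1},{"slide": [0,0,-0.25],"rot": [0,0,0],"jaw": 1},{"slide": [0,0,-0.28],"rot": [0,0,0],"jaw": 1}]}}

```text
time: 20.4
eef_pos: [0.4631, -0.0459, 0.1676]
orientation: [3.134, -0.199, 0.009]
wrist_force: [-0.3, -0.1, 1.3]
grip_width: 0.0919
finger_force: 0.0
```

```bash
python3 - <<'E'
from h import *
print(status.get_obs()["eef_pos"])
goto((.426,-.2575,.15),100.2)
E
```

```text
[ 0.4631 -0.0459  0.1676]
slide [-0.0253  0.5363  0.0446] rot [ 0.003 -0.007 -0.389] q6 1.3384709609818344 dist 0.2155175042291359
```

>>> {"api": "move_arm", "payload": {"commands": [{"slide": [-0.02,0.1,0],"rot": [0,0,-0.08],"jaw": 1},{"slide": [-0.04,0.2,0],"rot": [0,0,-0.16],"jaw": 1},{"slide": [-0.06,0.31,0],"rot": [0,0,-0.24],"jaw": 1},{"slide": [-0.08,0.42,0],"rot": [0,0,-0.32],"jaw": 1},{"slide": [-0.1,0.52,0],"rot": [0,0,-0.389],"jaw": 1}]}}

```text
time: 20.9
eef_pos: [0.3942, -0.2481, 0.1636]
orientation: [-3.129, -0.283, 0.0]
wrist_force: [0.2, 0.1, 0.1]
grip_width: 0.0914
finger_force: 0.0
```

>>> {"api": "move_arm", "payload": {"commands": [{"slide": [0,0,0],"rot": [0,0,0],"jaw": 1},{"slide": [0,0,0],"rot": [0,0,0],"jaw": 1},{"slide": [0,0,0],"rot": [0,0,0],"jaw": 1}]}}

```text
time: 21.2
eef_pos: [0.3953, -0.2455, 0.1634]
orientation: [-3.128, -0.28, 0.001]
wrist_force: [-0.1, -0.3, -0.4]
grip_width: 0.0918
finger_force: 0.0
```

```bash
python3 - <<'E'
from h import *
i,K,T=look("wrist","w5")
for c in blobs(i,"copper",800): print(*rect(K,T,c,.018),cv2.boundingRect(c))
i,K,T=look("scene","s5")
for c in blobs(i,"white",300,3000):
    p=rect(K,T,c,.057)
    if .3<np.hypot(*p[0])<.9: print(*p)
goto((.426,-.2575,.02),100.2)
E
```

```text
[ 0.4103 -0.2699] [91.3364 42.6911] 10.488666534423828 (285, 141, 44, 90)
[ 0.5473 -0.284 ] [72.0895 64.0691] -79.80173301696777 (312, 0, 82, 81)
[ 0.4614 -0.044 ] [110.9953  58.4715] -7.192527770996094
slide [0.0694 0.0439 0.3589] rot [-0.001  0.     0.002] q6 0.5750956686968605 dist 0.14728016353179754
```

View pics/w5.png

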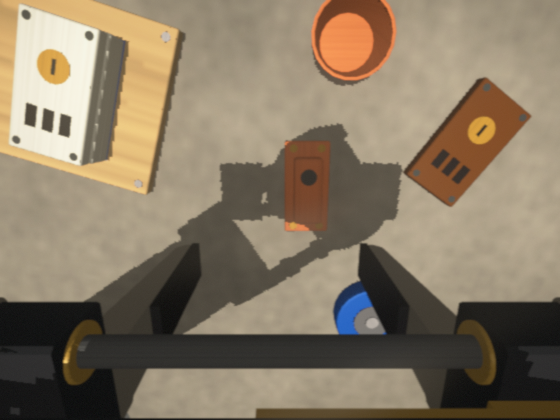

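Wrist view: the pile's top housing is at (60,85). The latch is in shadow at (307,186), its base spanning (285–328, 141–231), and the wheel is at (360,310) beyond the fingers. The pile is within about 2 mm, and the latch's true position comes from casting onto its base height.

```bash
python3 - <<'E'
from h import *
w=look("wrist"); s=look("scene")
for n,(i,K,T) in(("w",w),("s",s)):
    for c in blobs(i,"copper",300):
        p=rect(K,T,c,.008)
        if p[1][1]<50: print(n,*p,cv2.minAreaRect(c)[0]); q=cv2.minAreaRect(c)[0]; globals()[n+"q"]=q
print(tri(w[1:],wq,s[1:],sq))
goto((.4085,-.270,.02),100.2)
E
```

```text
w [ 0.4086 -0.2712] [92.131  44.3456] 10.556944847106934 (306.3751220703125, 185.4965362548828)Traceback (most recent call last):
  File "<stdin>", line 7, in <module>
NameError: name 'sq' is not defined. Did you mean: 's'?
```

```bash
python3 - <<'E'
from h import *
goto((.4085,-.2705,.012),100.4)
E
```

```text
slide [0.0205 0.0672 0.3794] rot [-0.    -0.    -0.002] q6 0.5748132333110306 dist 0.1543286375979018
```

>>> {"api": "move_arm", "payload": {"commands": [{"slide": [0.02,0.067,0.08],"rot": [0,0,0],"jaw": 1},{"slide": [0.02,0.067,0.18],"rot": [0,0,0],"jaw": 1},{"slide": [0.02,0.067,0.26],"rot": [0,0,0],"jaw": 1},{"slide": [0.02,0.067,0.31],"rot": [0,0,0],"jaw": 1},{"slide": [0.02,0.067,0.34],"rot": [0,0,0],"jaw": 1}]}}

```text
time: 21.9
eef_pos: [0.4072, -0.2699, 0.0258]
orientation: [-3.126, -0.281, 0.003]
wrist_force: [-0.0, -0.4, -0.1]
grip_width: 0.0917
finger_force: 0.0
```

>>> {"api": "move_arm", "payload": {"commands": [{"slide": [0,0,0.015],"rot": [0,0,0],"jaw": 1},{"slide": [0,0,0.028],"rot": [0,0,0],"jaw": 1},{"slide": [0,0,0.034],"rot": [0,0,0],"jaw": 1},{"slide": [0,0,0.038],"rot": [0,0,0],"jaw": 1},{"slide": [0,0,0.039],"rot": [0,0,0],"jaw": 1}]}}

```text
time: 22.4
eef_pos: [0.4082, -0.2719, 0.0127]
orientation: [3.128, 0.28, 0.001]
wrist_force: [0.4, -0.7, -0.1]
grip_width: 0.0924
finger_force: 0.0
```

>>> {"api": "move_arm", "payload": {"commands": [{"slide": [0,0,0],"rot": [0,0,0],"jaw": -1},{"slide": [0,0,0],"rot": [0,0,0],"jaw": -1},{"slide": [0,0,0],"rot": [0,0,0],"jaw": -1},{"slide": [0,0,0],"rot": [0,0,0],"jaw": -1},{"slide": [0,0,0],"rot": [0,0,0],"jaw": -1}], "squeeze": 30}}

```text
time: 22.9
eef_pos: [0.4079, -0.2715, 0.0122]
orientation: [3.129, 0.28, 0.0]
wrist_force: [1.1, 0.9, -0.8]
grip_width: 0.0542
finger_force: 0.0
```

>>> {"api": "move_arm", "payload": {"commands": [{"slide": [0,0,0],"rot": [0,0,0],"jaw": -1},{"slide": [0,0,0],"rot": [0,0,0],"jaw": -1},{"slide": [0,0,0],"rot": [0,0,0],"jaw": -1},{"slide": [0,0,0],"rot": [0,0,0],"jaw": -1}]}}

```text
time: 23.3
eef_pos: [0.4079, -0.2715, 0.0122]
orientation: [3.129, 0.28, 0.0]
wrist_force: [0.8, 0.4, 0.5]
grip_width: 0.0274
finger_force: 30.0
```

>>> {"api": "move_arm", "payload": {"commands": [{"slide": [0,0,-0.03],"rot": [0,0,0],"jaw": -1},{"slide": [0,0,-0.1],"rot": [0,0,0],"jaw": -1},{"slide": [0,0,-0.2],"rot": [0,0,0],"jaw": -1},{"slide": [0,0,-0.3],"rot": [0,0,0],"jaw": -1},{"slide": [0,0,-0.32],"rot": [0,0,0],"jaw": -1}]}}

```text
time: 23.8
eef_pos: [0.4101, -0.2739, 0.1457]
orientation: [3.122, 0.279, 0.009]
wrist_force: [0.1, -1.5, -2.9]
grip_width: 0.0279
finger_force: 30.0
```

```bash
python3 - <<'E'
from h import *
print(status.get_obs()["eef_pos"])
goto((.461,-.045,.14),82.7)
E
```

```text
[ 0.4101 -0.2739  0.1457]
slide [ 0.2266 -0.5406  0.011 ] rot [ 0.009 -0.008  0.389] q6 0.557989971595723 dist 0.23452784373984537
```

>>> {"api": "move_arm", "payload": {"commands": [{"slide": [0.03,-0.08,0],"rot": [0,0,0.08],"jaw": -1},{"slide": [0.07,-0.18,0],"rot": [0,0,0.16],"jaw": -1},{"slide": [0.12,-0.29,0],"rot": [0,0,0.24],"jaw": -1},{"slide": [0.17,-0.4,0],"rot": [0,0,0.32],"jaw": -1},{"slide": [0.22,-0.51,0],"rot": [0,0,0.389],"jaw": -1}]}}

```text
time: 24.3
eef_pos: [0.4574, -0.053, 0.139]
orientation: [-3.134, 0.205, 0.003]
wrist_force: [0.6, -0.8, -3.0]
grip_width: 0.0278
finger_force: 30.0
```

>>> {"api": "move_arm", "payload": {"commands": [{"slide": [0,0,0],"rot": [0,0,0],"jaw": -1},{"slide": [0,0,0],"rot": [0,0,0],"jaw": -1},{"slide": [0,0,0],"rot": [0,0,0],"jaw": -1}]}}

```text
time: 24.6
eef_pos: [0.4577, -0.0557, 0.1395]
orientation: [-3.135, 0.2, 0.002]
wrist_force: [-0.2, 0.0, -2.6]
grip_width: 0.0276
finger_force: 30.0
```

```bash
python3 - <<'E'
from h import *
print(status.get_obs()["eef_pos"],status.get_obs()["grip_width"])
goto((.461,-.045,.0705),82.7)
E
```

```text
[ 0.4577 -0.0557  0.1395] 0.027606935443687447
slide [ 0.005  -0.0277  0.1725] rot [ 0.     0.002 -0.   ] q6 1.3146817577278551 dist 0.06990992473653808
```

>>> {"api": "move_arm", "payload": {"commands": [{"slide": [0.005,-0.027,0.03],"rot": [0,0,0],"jaw": -1},{"slide": [0.005,-0.027,0.07],"rot": [0,0,0],"jaw": -1},{"slide": [0.005,-0.027,0.1],"rot": [0,0,0],"jaw": -1},{"slide": [0.005,-0.027,0.125],"rot": [0,0,0],"jaw": -1},{"slide": [0.005,-0.027,0.145],"rot": [0,0,0],"jaw": -1}]}}

```text
time: 25.1
eef_pos: [0.4612, -0.0449, 0.081]
orientation: [-3.135, 0.201, 0.002]
wrist_force: [0.3, -0.2, -3.2]
grip_width: 0.0274
finger_force: 30.0
```

>>> {"api": "move_arm", "payload": {"commands": [{"slide": [0,0,0.01],"rot": [0,0,0],"jaw": -1},{"slide": [0,0,0.018],"rot": [0,0,0],"jaw": -1},{"slide": [0,0,0.024],"rot": [0,0,0],"jaw": -1},{"slide": [0,0,0.028],"rot": [0,0,0],"jaw": -1},{"slide": [0,0,0.028],"rot": [0,0,0],"jaw": -1}]}}

```text
time: 25.6
eef_pos: [0.4617, -0.0447, 0.0711]
orientation: [3.135, -0.2, 0.0]
wrist_force: [0.2, 0.4, -3.2]
grip_width: 0.028
finger_force: 30.0
```

>>> {"api": "move_arm", "payload": {"commands": [{"slide": [0,0,0],"rot": [0,0,0],"jaw": 1},{"slide": [0,0,0],"rot": [0,0,0],"jaw": 1},{"slide": [0,0,0],"rot": [0,0,0],"jaw": 1},{"slide": [0,0,0],"rot": [0,0,0],"jaw": 1}]}}

```text
time: 26.0
eef_pos: [0.462, -0.0448, 0.0714]
orientation: [3.135, -0.2, 0.001]
wrist_force: [-0.4, -0.8, 0.3]
grip_width: 0.0575
finger_force: 0.0
```

>>> {"api": "move_arm", "payload": {"commands": [{"slide": [0,0,-0.03],"rot": [0,0,0],"jaw": 1},{"slide": [0,0,-0.1],"rot": [0,0,0],"jaw": 1},{"slide": [0,0,-0.18],"rot": [0,0,0],"jaw": 1},{"slide": [0,0,-0.26],"rot": [0,0,0],"jaw": 1},{"slide": [0,0,-0.28],"rot": [0,0,0],"jaw": 1}]}}

```text
time: 26.5
eef_pos: [0.4641, -0.0455, 0.1879]
orientation: [3.133, -0.2, 0.012]
wrist_force: [0.5, 0.0, -0.6]
grip_width: 0.0918
finger_force: 0.0
```

```bash
python3 - <<'E'
from h import *
print(status.get_obs()["eef_pos"])
goto((.545,-.281,.18),82.7)
goto((.661,.149,.18),82.7)
goto((.485,.403,.18),82.7)
E
```

```text
[ 0.4641 -0.0455  0.1879]
slide [0.2751 0.5582 0.0229] rot [ 0.002 -0.01   0.   ] q6 1.3401090037891914 dist 0.24909128571570974
slide [ 0.4264 -0.5449  0.0221] rot [ 0.002 -0.01   0.   ] q6 1.3401090037891914 dist 0.27689639048948295
slide [-0.0906 -1.1189  0.0169] rot [ 0.002 -0.01   0.   ] q6 1.3401090037891914 dist 0.449093899993642
```

>>> {"api": "move_arm", "payload": {"commands": [{"slide": [0.03,0.08,0],"rot": [0,0,0],"jaw": 1},{"slide": [0.06,0.19,0],"rot": [0,0,0],"jaw": 1},{"slide": [0.1,0.3,0],"rot": [0,0,0],"jaw": 1},{"slide": [0.14,0.41,0],"rot": [0,0,0],"jaw": 1},{"slide": [0.17,0.52,0],"rot": [0,0,0],"jaw": 1}]}}

```text
time: 27.0
eef_pos: [0.5027, -0.2613, 0.1825]
orientation: [-3.135, 0.2, 0.001]
wrist_force: [0.7, 1.6, -1.3]
grip_width: 0.0917
finger_force: 0.0
```

>>> {"api": "move_arm", "payload": {"commands": [{"slide": [0,0.03,0],"rot": [0,0,0],"jaw": 1},{"slide": [0,0.03,0],"rot": [0,0,0],"jaw": 1},{"slide": [0,0.03,0],"rot": [0,0,0],"jaw": 1}]}}

```text
time: 27.3
eef_pos: [0.5008, -0.2702, 0.1825]
orientation: [-3.134, 0.199, 0.002]
wrist_force: [0.1, 0.4, 0.2]
grip_width: 0.0919
finger_force: 0.0
```

```bash
cat >> h.py <<'E'
def circ(K,T,c,z):
    (x,y),r=cv2.minEnclosingCircle((onz(K,T,c[:,0,:],z)*1000).astype(np.float32));return np.array([x,y])/1000,r
E
python3 - <<'E'
from h import *
i,K,T=look("wrist","w6")
for c in blobs(i,"copper",800): print("w",*circ(K,T,c,.05),cv2.boundingRect(c))
i,K,T=look("scene","s6")
for c in blobs(i,"copper",150,3000):
    print("s",*circ(K,T,c,.05),"|",*rect(K,T,c,.065),cv2.boundingRect(c))
c=[c for c in blobs(i,"black",100,900)]
for c in c:
    p=circ(K,T,c,.015)
    if np.hypot(*(p[0]-[.478,.1]))<.05: print("spot",*p)
E
```

```text
w [ 0.5453 -0.2775] 33.47877883911133 (246, 117, 72, 72)
s [0.6632 0.1488] 34.321712493896484 | [0.671  0.1496] [65.5838 64.3746] -12.40484619140625 (301, 263, 32, 30)
s [0.4863 0.4009] 33.80971145629883 | [0.4981 0.3973] [64.7488 62.902 ] -14.78411865234375 (432, 233, 31, 26)
s [ 0.4046 -0.025 ] 52.177059173583984 | [ 0.4171 -0.0198] [97.974  46.4597] -7.216094970703125 (265, 156, 31, 31)
spot [0.4787 0.098 ] 26.756114959716797
```

View pics/w6.png

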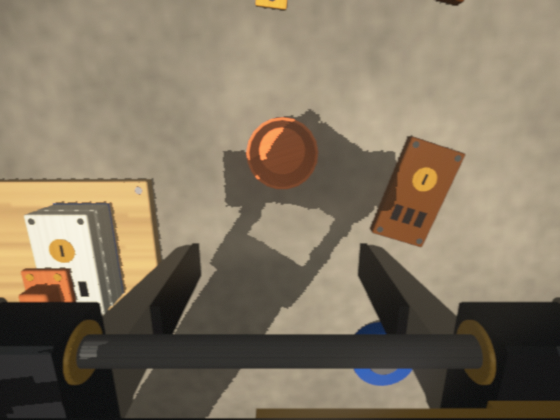

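View pics/s6.png

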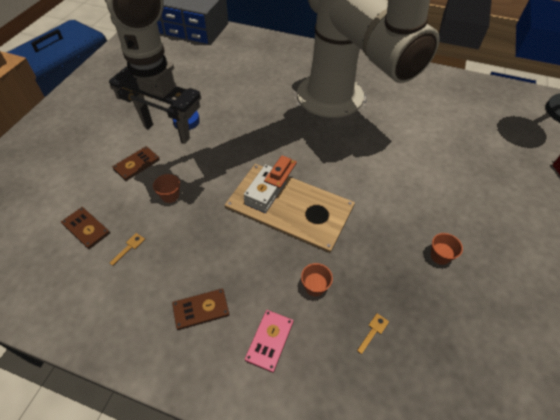

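Wrist view: a dish with its rim circle at (282,153), about 72 px across. Scene view: the latch was knocked aside to (281,171). It still lies on the pile, its centre supported but overhanging, so I'll re-centre it after this dish.

```bash
python3 - <<'E'
from h import *
goto((.5450,-.278,.033),82.7)
E
```

```text
slide [0.1115 0.007  0.3746] rot [-0.001  0.001  0.002] q6 0.9900608856570461 dist 0.15638064704998333
```

>>> {"api": "move_arm", "payload": {"commands": [{"slide": [0.05,0.007,0],"rot": [0,0,0],"jaw": 1},{"slide": [0.111,0.007,0.08],"rot": [0,0,0],"jaw": 1},{"slide": [0.111,0.007,0.17],"rot": [0,0,0],"jaw": 1},{"slide": [0.111,0.007,0.24],"rot": [0,0,0],"jaw": 1},{"slide": [0.111,0.007,0.3],"rot": [0,0,0],"jaw": 1}]}}

```text
time: 27.9
eef_pos: [0.5445, -0.2776, 0.0612]
orientation: [-3.134, 0.196, 0.002]
wrist_force: [-0.9, -0.2, -0.5]
grip_width: 0.092
finger_force: 0.0
```

>>> {"api": "move_arm", "payload": {"commands": [{"slide": [0,0,0.035],"rot": [0,0,0],"jaw": 1},{"slide": [0,0,0.06],"rot": [0,0,0],"jaw": 1},{"slide": [0,0,0.075],"rot": [0,0,0],"jaw": 1},{"slide": [0,0,0.075],"rot": [0,0,0],"jaw": -1},{"slide": [0,0,0.075],"rot": [0,0,0],"jaw": -1}], "squeeze": 15}}

```text
time: 28.4
eef_pos: [0.5456, -0.2804, 0.0341]
orientation: [3.134, -0.2, 0.002]
wrist_force: [1.2, 0.3, -0.4]
grip_width: 0.0782
finger_force: 0.0
```

>>> {"api": "move_arm", "payload": {"commands": [{"slide": [0,0,0],"rot": [0,0,0],"jaw": -1},{"slide": [0,0,0],"rot": [0,0,0],"jaw": -1},{"slide": [0,0,0],"rot": [0,0,0],"jaw": -1}]}}

```text
time: 28.7
eef_pos: [0.5455, -0.2802, 0.034]
orientation: [3.135, -0.2, 0.002]
wrist_force: [0.0, 2.3, 4.0]
grip_width: 0.065
finger_force: 15.1
```

>>> {"api": "move_arm", "payload": {"commands": [{"slide": [0,0,-0.03],"rot": [0,0,0],"jaw": -1},{"slide": [0,0,-0.1],"rot": [0,0,0],"jaw": -1},{"slide": [0,0,-0.18],"rot": [0,0,0],"jaw": -1},{"slide": [0,0,-0.27],"rot": [0,0,0],"jaw": -1},{"slide": [0,0,-0.35],"rot": [0,0,0],"jaw": -1}]}}

```text
time: 29.2
eef_pos: [0.5447, -0.28, 0.175]
orientation: [3.135, -0.2, 0.0]
wrist_force: [0.9, -0.9, -1.8]
grip_width: 0.065
finger_force: 15.1
```

```bash
python3 - <<'E'
from h import *
print(status.get_obs()["eef_pos"])
goto((.4785,.0985,.17),82.7)
E
```

```text
[ 0.5447 -0.28    0.175 ]
slide [-0.2843 -0.9177  0.012 ] rot [ 0.001 -0.     0.   ] q6 1.0264300529834192 dist 0.38430621174131524
```

>>> {"api": "move_arm", "payload": {"commands": [{"slide": [-0.02,-0.06,0],"rot": [0,0,0],"jaw": -1},{"slide": [-0.05,-0.16,0],"rot": [0,0,0],"jaw": -1},{"slide": [-0.08,-0.26,0],"rot": [0,0,0],"jaw": -1},{"slide": [-0.11,-0.36,0],"rot": [0,0,0],"jaw": -1},{"slide": [-0.14,-0.46,0],"rot": [0,0,0],"jaw": -1}]}}

```text
time: 29.7
eef_pos: [0.5119, -0.0889, 0.1733]
orientation: [3.135, -0.201, 0.0]
wrist_force: [1.2, 0.7, -2.8]
grip_width: 0.0649
finger_force: 15.1
```

>>> {"api": "move_arm", "payload": {"commands": [{"slide": [-0.03,-0.1,0],"rot": [0,0,0],"jaw": -1},{"slide": [-0.06,-0.2,0],"rot": [0,0,0],"jaw": -1},{"slide": [-0.09,-0.3,0],"rot": [0,0,0],"jaw": -1},{"slide": [-0.12,-0.39,0],"rot": [0,0,0],"jaw": -1},{"slide": [-0.144,-0.45,0],"rot": [0,0,0],"jaw": -1}]}}

```text
time: 30.2
eef_pos: [0.4774, 0.0976, 0.1733]
orientation: [-3.135, 0.197, 0.0]
wrist_force: [0.7, -0.7, -1.9]
grip_width: 0.0648
finger_force: 15.1
```

>>> {"api": "move_arm", "payload": {"commands": [{"slide": [0,0,0],"rot": [0,0,0],"jaw": -1},{"slide": [0,0,0],"rot": [0,0,0],"jaw": -1},{"slide": [0,0,0],"rot": [0,0,0],"jaw": -1}]}}

```text
time: 30.5
eef_pos: [0.4787, 0.0946, 0.1732]
orientation: [3.135, -0.201, 0.0]
wrist_force: [-0.4, -0.3, -1.8]
grip_width: 0.065
finger_force: 15.1
```

```bash
python3 - <<'E'
from h import *
print(status.get_obs()["eef_pos"],status.get_obs()["grip_width"])
i,K,T=look("wrist","w7")
for c in blobs(i,"copper",400): print("w",cv2.boundingRect(c))
i,K,T=look("side","x7")
for c in blobs(i,"copper",100): print("x",cv2.boundingRect(c))
goto((.4788,.0983,.052),82.7)
E
```

```text
[0.4787 0.0946 0.1732] 0.06499010928587608
w (219, 252, 122, 74)
w (143, 0, 82, 40)
x (189, 306, 26, 26)
x (308, 213, 29, 23)
x (211, 212, 21, 19)
x (276, 203, 16, 18)
x (368, 56, 79, 45)
slide [-0.001  -0.0096  0.3027] rot [ 0.    -0.    -0.002] q6 1.646516510836696 dist 0.12113773127262281
```

View pics/x7.png

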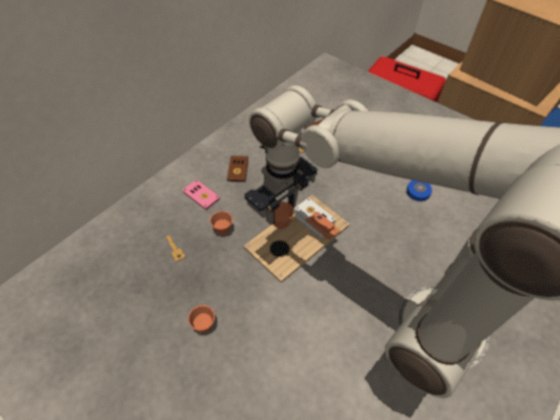

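The held dish hangs at about (284,215), half hidden by the finger. The latch overhangs the pile at (322,224). Now I set the dish down.

>>> {"api": "move_arm", "payload": {"commands": [{"slide": [0,-0.01,0.06],"rot": [0,0,0],"jaw": -1},{"slide": [0,-0.01,0.13],"rot": [0,0,0],"jaw": -1},{"slide": [0,-0.01,0.19],"rot": [0,0,0],"jaw": -1},{"slide": [0,-0.01,0.235],"rot": [0,0,0],"jaw": -1},{"slide": [0,-0.01,0.26],"rot": [0,0,0],"jaw": -1}]}}

```text
time: 31.1
eef_pos: [0.478, 0.0987, 0.0673]
orientation: [3.135, -0.202, -0.004]
wrist_force: [0.4, -0.0, -1.5]
grip_width: 0.0644
finger_force: 15.1
```

>>> {"api": "move_arm", "payload": {"commands": [{"slide": [0,0,0.015],"rot": [0,0,0],"jaw": -1},{"slide": [0,0,0.026],"rot": [0,0,0],"jaw": -1},{"slide": [0,0,0.034],"rot": [0,0,0],"jaw": -1},{"slide": [0,0,0.04],"rot": [0,0,0],"jaw": -1},{"slide": [0,0,0.042],"rot": [0,0,0],"jaw": -1}]}}

```text
time: 31.6
eef_pos: [0.4792, 0.0995, 0.0524]
orientation: [3.135, -0.2, 0.001]
wrist_force: [-0.1, 0.4, -1.9]
grip_width: 0.0651
finger_force: 15.1
```

>>> {"api": "move_arm", "payload": {"commands": [{"slide": [0,0,0],"rot": [0,0,0],"jaw": 1},{"slide": [0,0,0],"rot": [0,0,0],"jaw": 1},{"slide": [0,0,0],"rot": [0,0,0],"jaw": 1},{"slide": [0,0,0],"rot": [0,0,0],"jaw": 1}]}}

```text
time: 32.0
eef_pos: [0.4792, 0.0995, 0.0525]
orientation: [-3.135, 0.2, -0.001]
wrist_force: [0.6, 0.1, 0.8]
grip_width: 0.0915
finger_force: 0.0
```

>>> {"api": "move_arm", "payload": {"commands": [{"slide": [0,0,-0.05],"rot": [0,0,0],"jaw": 1},{"slide": [0,0,-0.12],"rot": [0,0,0],"jaw": 1},{"slide": [0,0,-0.2],"rot": [0,0,0],"jaw": 1},{"slide": [-0.05,0,-0.28],"rot": [0,0,0],"jaw": 1},{"slide": [-0.1,0,-0.3],"rot": [0,0,0],"jaw": 1}]}}

```text
time: 32.5
eef_pos: [0.4414, 0.1045, 0.1764]
orientation: [-3.135, 0.2, -0.011]
wrist_force: [0.1, -0.9, -0.9]
grip_width: 0.0917
finger_force: 0.0
```

>>> {"api": "move_arm", "payload": {"commands": [{"slide": [-0.07,0.1,0],"rot": [0,0,0],"jaw": 1},{"slide": [-0.13,0.2,0],"rot": [0,0,0],"jaw": 1},{"slide": [-0.2,0.28,0],"rot": [0,0,0],"jaw": 1},{"slide": [-0.2,0.28,0],"rot": [0,0,0],"jaw": 1},{"slide": [-0.2,0.28,0],"rot": [0,0,0],"jaw": 1}]}}

```text
time: 33.0
eef_pos: [0.3458, 0.0032, 0.1726]
orientation: [3.135, -0.203, 0.003]
wrist_force: [-0.4, 0.0, 1.0]
grip_width: 0.0917
finger_force: 0.0
```

```bash
python3 - <<'E'
from h import *
print(status.get_obs()["eef_pos"])
i,K,T=look("wrist","w8")
for c in blobs(i,"copper",400): print("w",*circ(K,T,c,.065),"|",*rect(K,T,c,.065),cv2.boundingRect(c))
for c in blobs(i,"white",400): print("white",*rect(K,T,c,.057))
i,K,T=look("scene","s8")
for c in blobs(i,"copper",150,3000): print("s",*circ(K,T,c,.065),"|",*rect(K,T,c,.065),cv2.boundingRect(c))
E
```

```text
[0.3458 0.0032 0.1726]
white [ 0.4563 -0.0441] [101.0901  59.4852] -7.2938079833984375
s [0.6707 0.15  ] 33.49020767211914 | [0.6701 0.1495] [64.7603 64.6186] -69.78319931030273 (301, 263, 32, 29)
s [0.4977 0.3973] 32.984230041503906 | [0.4974 0.3969] [64.482  63.5446] -37.61347198486328 (432, 233, 31, 26)
s [0.481  0.1004] 33.309288024902344 | [0.4801 0.0999] [62.7278 62.316 ] 20.289901733398438 (306, 192, 27, 22)
s [ 0.4257 -0.0225] 43.52849197387695 | [ 0.426  -0.0212] [80.6701 46.7118] -6.072303771972656 (265, 160, 26, 27)
```

View pics/w8.png

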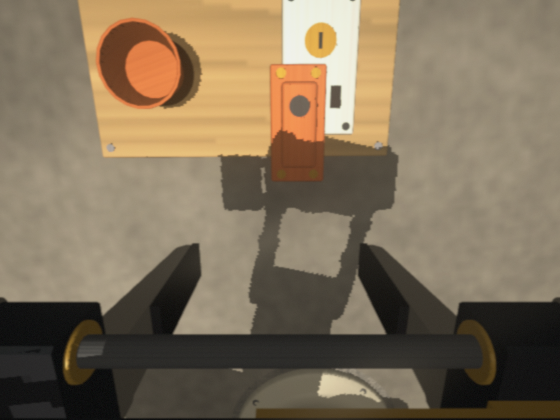

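Wrist view: the dish is upright on the spot at (140,62). The latch lies flat on the pile, with base corners (270,65), (325,64), (324,180), (271,180), overhanging the pile's end.

```bash
python3 - <<'E'
from h import *
i,K,T=look("wrist")
p=rect(K,T,np.array([(270,65),(325,64),(324,180),(271,180)],float)[:,None],.065);print(*p)
p2=rect(K,T,np.array([(281,82),(318,82),(318,168),(282,168)],float)[:,None],.085);print(*p2)
i,K,T=look("side");
for c in blobs(i,"copper",100): print("x",*rect(K,T,c,.065),cv2.boundingRect(c))
goto((*p[0],.0705),82.7)
E
```

```text
[ 0.4157 -0.0207] [93.7392 46.578 ] -7.2289276123046875
[ 0.415  -0.0209] [65.1533 29.0412] -6.50042724609375
x [0.4738 0.4062] [65.5587 59.9671] -3.2459335327148438 (189, 306, 26, 26)
x [0.4749 0.1046] [64.6001 56.7206] -49.95429229736328 (269, 231, 21, 20)
x [ 0.4304 -0.0197] [55.6336 45.6903] -7.503173828125 (307, 213, 18, 19)
x [0.6482 0.1607] [65.398 58.46 ] -49.89365005493164 (211, 212, 21, 19)
x [ 0.5887 -0.8304] [295.8929 163.7316] 3.9457013607025146 (368, 56, 79, 45)
slide [0.1804 0.0402 0.2544] rot [-0.     0.     0.002] q6 1.354721077907758 dist 0.12577433828713092
```

>>> {"api": "move_arm", "payload": {"commands": [{"slide": [0.09,0.02,0],"rot": [0,0,0],"jaw": 1},{"slide": [0.18,0.04,0.03],"rot": [0,0,0],"jaw": 1},{"slide": [0.18,0.04,0.1],"rot": [0,0,0],"jaw": 1},{"slide": [0.18,0.04,0.16],"rot": [0,0,0],"jaw": 1},{"slide": [0.18,0.04,0.2],"rot": [0,0,0],"jaw": 1}]}}

```text
time: 33.7
eef_pos: [0.4145, -0.0202, 0.0899]
orientation: [-3.134, 0.197, 0.006]
wrist_force: [-0.9, 0.8, -0.2]
grip_width: 0.0921
finger_force: 0.0
```

>>> {"api": "move_arm", "payload": {"commands": [{"slide": [0,0,0.03],"rot": [0,0,0],"jaw": 1},{"slide": [0,0,0.045],"rot": [0,0,0],"jaw": 1},{"slide": [0,0,0.053],"rot": [0,0,0],"jaw": 1},{"slide": [0,0,0.053],"rot": [0,0,0],"jaw": -1},{"slide": [0,0,0.053],"rot": [0,0,0],"jaw": -1}], "squeeze": 30}}

```text
time: 34.2
eef_pos: [0.4157, -0.0216, 0.0717]
orientation: [3.135, -0.2, 0.002]
wrist_force: [0.9, -0.4, -0.1]
grip_width: 0.0779
finger_force: 0.0
```

>>> {"api": "move_arm", "payload": {"commands": [{"slide": [0,0,0],"rot": [0,0,0],"jaw": -1},{"slide": [0,0,0],"rot": [0,0,0],"jaw": -1},{"slide": [0,0,0],"rot": [0,0,0],"jaw": -1},{"slide": [0,0,0],"rot": [0,0,0],"jaw": -1},{"slide": [0,0,0],"rot": [0,0,0],"jaw": -1}]}}

```text
time: 34.7
eef_pos: [0.4151, -0.0214, 0.0711]
orientation: [3.135, -0.2, 0.0]
wrist_force: [-0.0, 0.1, -0.1]
grip_width: 0.0378
finger_force: 0.0
```

>>> {"api": "move_arm", "payload": {"commands": [{"slide": [0,0,0],"rot": [0,0,0],"jaw": -1},{"slide": [0,0,-0.03],"rot": [0,0,0],"jaw": -1},{"slide": [0,0,-0.07],"rot": [0,0,0],"jaw": -1},{"slide": [0,0,-0.07],"rot": [0,0,0],"jaw": -1},{"slide": [0,0,-0.07],"rot": [0,0,0],"jaw": -1}]}}

```text
time: 35.2
eef_pos: [0.4151, -0.0214, 0.0992]
orientation: [3.135, -0.2, 0.001]
wrist_force: [-0.4, -0.4, -2.9]
grip_width: 0.0279
finger_force: 30.0
```

```bash
python3 - <<'E'
from h import *
goto((.4608,-.0447,.09),82.7)
E
```

```text
slide [0.1206 0.0432 0.023 ] rot [ 0.    -0.001  0.   ] q6 1.3538788297965054 dist 0.052064865214579766
```

>>> {"api": "move_arm", "payload": {"commands": [{"slide": [0.04,0.014,0],"rot": [0,0,0],"jaw": -1},{"slide": [0.08,0.028,0],"rot": [0,0,0],"jaw": -1},{"slide": [0.12,0.043,0],"rot": [0,0,0],"jaw": -1},{"slide": [0.12,0.043,0.03],"rot": [0,0,0],"jaw": -1},{"slide": [0.12,0.043,0.05],"rot": [0,0,0],"jaw": -1}]}}

```text
time: 35.7
eef_pos: [0.4589, -0.0439, 0.0769]
orientation: [-3.134, 0.2, 0.005]
wrist_force: [-1.3, -0.4, -3.8]
grip_width: 0.0277
finger_force: 30.0
```

>>> {"api": "move_arm", "payload": {"commands": [{"slide": [0,0,0.008],"rot": [0,0,0],"jaw": -1},{"slide": [0,0,0.014],"rot": [0,0,0],"jaw": -1},{"slide": [0,0,0.018],"rot": [0,0,0],"jaw": -1},{"slide": [0,0,0.018],"rot": [0,0,0],"jaw": -1},{"slide": [0,0,0.018],"rot": [0,0,0],"jaw": 1}]}}

```text
time: 36.2
eef_pos: [0.461, -0.0447, 0.0724]
orientation: [3.135, -0.2, 0.003]
wrist_force: [-0.6, -0.3, 0.2]
grip_width: 0.0338
finger_force: 0.0
```

>>> {"api": "move_arm", "payload": {"commands": [{"slide": [0,0,0],"rot": [0,0,0],"jaw": 1},{"slide": [0,0,0],"rot": [0,0,0],"jaw": 1},{"slide": [0,0,0],"rot": [0,0,0],"jaw": 1},{"slide": [0,0,0],"rot": [0,0,0],"jaw": 1}]}}

```text
time: 36.6
eef_pos: [0.4606, -0.0446, 0.0719]
orientation: [3.135, -0.2, 0.0]
wrist_force: [0.3, 0.5, 0.3]
grip_width: 0.0655
finger_force: 0.0
```

>>> {"api": "move_arm", "payload": {"commands": [{"slide": [0,0,-0.03],"rot": [0,0,0],"jaw": 1},{"slide": [0,0,-0.1],"rot": [0,0,0],"jaw": 1},{"slide": [0,0,-0.18],"rot": [0,0,0],"jaw": 1},{"slide": [0,0,-0.26],"rot": [0,0,0],"jaw": 1},{"slide": [0,0,-0.27],"rot": [0,0,0],"jaw": 1}]}}

```text
time: 37.1
eef_pos: [0.4633, -0.0455, 0.1851]
orientation: [3.133, -0.199, 0.014]
wrist_force: [0.8, -0.3, -0.3]
grip_width: 0.0918
finger_force: 0.0
```

```bash
python3 - <<'E'
from h import *
goto((.63,.149,.19),82.7)
E
```

```text
slide [ 0.3517 -0.5353 -0.0101] rot [ 0.003 -0.011  0.   ] q6 1.3394628828885597 dist 0.2562213876323462
```

>>> {"api": "move_arm", "payload": {"commands": [{"slide": [0.06,-0.09,0],"rot": [0,0,0],"jaw": 1},{"slide": [0.13,-0.19,0],"rot": [0,0,0],"jaw": 1},{"slide": [0.2,-0.29,0],"rot": [0,0,0],"jaw": 1},{"slide": [0.26,-0.38,0],"rot": [0,0,0],"jaw": 1},{"slide": [0.31,-0.48,0],"rot": [0,0,0],"jaw": 1}]}}

```text
time: 37.6
eef_pos: [0.6086, 0.1314, 0.1791]
orientation: [3.135, -0.2, -0.001]
wrist_force: [0.5, -1.4, 0.7]
grip_width: 0.092
finger_force: 0.0
```

>>> {"api": "move_arm", "payload": {"commands": [{"slide": [0,-0.05,0],"rot": [0,0,0],"jaw": 1},{"slide": [0,-0.05,0],"rot": [0,0,0],"jaw": 1},{"slide": [0,-0.05,0],"rot": [0,0,0],"jaw": 1},{"slide": [0,-0.05,0],"rot": [0,0,0],"jaw": 1}]}}

```text
time: 38.0
eef_pos: [0.61, 0.1489, 0.1796]
orientation: [3.135, -0.201, -0.001]
wrist_force: [-0.5, 0.5, -1.2]
grip_width: 0.0921
finger_force: 0.0
```

```bash
python3 - <<'E'
from h import *
i,K,T=look("wrist","w9")
for c in blobs(i,"copper",400): p=circ(K,T,c,.05);print("w",*p,cv2.boundingRect(c))
i,K,T=look("scene","s9")
for c in blobs(i,"copper",150,3000): print("s",*circ(K,T,c,.05),"|",*rect(K,T,c,.065),cv2.boundingRect(c))
goto((.6622,.1485,.033),82.7)
E
```

```text
w [0.4708 0.0976] 34.36241149902344 (312, 291, 59, 43)
w [0.6615 0.1487] 33.892723083496094 (236, 110, 73, 73)
s [ 0.813  -0.0358] 38.87017822265625 | [ 0.819  -0.0297] [75.6987 34.0521] -33.21010208129883 (189, 296, 38, 27)
s [0.6632 0.1488] 34.293025970458984 | [0.6847 0.1514] [66.7719 38.344 ] -82.8867974281311 (301, 272, 32, 21)
s [0.4865 0.4012] 33.63096237182617 | [0.4974 0.3969] [64.482  63.5446] -37.61347198486328 (432, 233, 31, 26)
s [ 0.4523 -0.0468] 50.7594108581543 | [ 0.4634 -0.0429] [95.6614 43.4857] -7.4386749267578125 (249, 167, 33, 31)
slide [ 0.1292 -0.016   0.3672] rot [ 0.     0.    -0.002] q6 1.7468631269308206 dist 0.15584915252118947
```

>>> {"api": "move_arm", "payload": {"commands": [{"slide": [0.06,-0.016,0],"rot": [0,0,0],"jaw": 1},{"slide": [0.128,-0.016,0.07],"rot": [0,0,0],"jaw": 1},{"slide": [0.128,-0.016,0.16],"rot": [0,0,0],"jaw": 1},{"slide": [0.128,-0.016,0.23],"rot": [0,0,0],"jaw": 1},{"slide": [0.128,-0.016,0.29],"rot": [0,0,0],"jaw": 1}]}}

```text
time: 38.6
eef_pos: [0.6612, 0.1487, 0.0618]
orientation: [3.135, -0.202, -0.003]
wrist_force: [0.1, 0.3, -0.1]
grip_width: 0.092
finger_force: 0.0
```

>>> {"api": "move_arm", "payload": {"commands": [{"slide": [0,0,0.035],"rot": [0,0,0],"jaw": 1},{"slide": [0,0,0.06],"rot": [0,0,0],"jaw": 1},{"slide": [0,0,0.075],"rot": [0,0,0],"jaw": 1},{"slide": [0,0,0.075],"rot": [0,0,0],"jaw": -1},{"slide": [0,0,0.075],"rot": [0,0,0],"jaw": -1}], "squeeze": 15}}

```text
time: 39.1
eef_pos: [0.6628, 0.1498, 0.0351]
orientation: [-3.135, 0.2, -0.003]
wrist_force: [0.5, -0.3, 0.2]
grip_width: 0.0776
finger_force: 0.0
```

>>> {"api": "move_arm", "payload": {"commands": [{"slide": [0,0,0],"rot": [0,0,0],"jaw": -1},{"slide": [0,0,0],"rot": [0,0,0],"jaw": -1},{"slide": [0,0,0],"rot": [0,0,0],"jaw": -1}]}}

```text
time: 39.4
eef_pos: [0.6629, 0.1497, 0.0351]
orientation: [3.135, -0.2, 0.003]
wrist_force: [-0.1, -0.2, 3.8]
grip_width: 0.0655
finger_force: 15.7
```

>>> {"api": "move_arm", "payload": {"commands": [{"slide": [0,0,-0.03],"rot": [0,0,0],"jaw": -1},{"slide": [0,0,-0.1],"rot": [0,0,0],"jaw": -1},{"slide": [0,0,-0.18],"rot": [0,0,0],"jaw": -1},{"slide": [0,0,-0.27],"rot": [0,0,0],"jaw": -1},{"slide": [0,0,-0.35],"rot": [0,0,0],"jaw": -1}]}}

```text
time: 39.9
eef_pos: [0.6618, 0.1501, 0.1759]
orientation: [-3.135, 0.2, -0.0]
wrist_force: [0.7, 0.2, -1.3]
grip_width: 0.0654
finger_force: 15.7
```

```bash
python3 - <<'E'
from h import *
print(status.get_obs()["eef_pos"])
goto((.5095,.1015,.175),82.7)
i,K,T=look("scene","s10")
for c in blobs(i,"copper",150,3000): print("s",*circ(K,T,c,.065),"|",*rect(K,T,c,.065),cv2.boundingRect(c))
E
```

```text
[0.6618 0.1501 0.1759]
slide [-0.3622  0.1687  0.0021] rot [-0.001 -0.     0.   ] q6 1.7430670184508787 dist 0.15982289540892397
s [0.4977 0.3973] 32.984230041503906 | [0.4974 0.3969] [64.482  63.5446] -37.61347198486328 (432, 233, 31, 26)
s [ 0.464  -0.0433] 49.36732864379883 | [ 0.4632 -0.0427] [95.3781 42.5784] -6.961448669433594 (249, 167, 32, 31)
```

>>> {"api": "move_arm", "payload": {"commands": [{"slide": [-0.06,0.03,0],"rot": [0,0,0],"jaw": -1},{"slide": [-0.16,0.07,0],"rot": [0,0,0],"jaw": -1},{"slide": [-0.26,0.12,0],"rot": [0,0,0],"jaw": -1},{"slide": [-0.36,0.16,0],"rot": [0,0,0],"jaw": -1},{"slide": [-0.435,0.18,0],"rot": [0,0,0],"jaw": -1}]}}

```text
time: 40.45
eef_pos: [0.4775, 0.1001, 0.1733]
orientation: [3.135, -0.2, -0.002]
wrist_force: [0.0, 0.1, -2.0]
grip_width: 0.0656
finger_force: 15.4
```

>>> {"api": "move_arm", "payload": {"commands": [{"slide": [0,0,0],"rot": [0,0,0],"jaw": -1},{"slide": [0,0,0],"rot": [0,0,0],"jaw": -1},{"slide": [0,0,0],"rot": [0,0,0],"jaw": -1}]}}

```text
time: 40.75
eef_pos: [0.4814, 0.1006, 0.1744]
orientation: [-3.135, 0.2, -0.002]
wrist_force: [0.3, -0.9, -1.5]
grip_width: 0.0653
finger_force: 15.5
```

```bash
python3 - <<'E'
from h import *
print(status.get_obs()["eef_pos"],status.get_obs()["grip_width"])
goto((.480,.0996,.072),82.7)
E
```

```text
[0.4814 0.1006 0.1744] 0.06532797909060517
slide [-0.0036  0.003   0.2559] rot [-0.    -0.002  0.   ] q6 1.6576275188067466 dist 0.10237399443599791
```

>>> {"api": "move_arm", "payload": {"commands": [{"slide": [-0.004,0.003,0.04],"rot": [0,0,0],"jaw": -1},{"slide": [-0.004,0.003,0.09],"rot": [0,0,0],"jaw": -1},{"slide": [-0.004,0.003,0.13],"rot": [0,0,0],"jaw": -1},{"slide": [-0.004,0.003,0.17],"rot": [0,0,0],"jaw": -1},{"slide": [-0.004,0.003,0.2],"rot": [0,0,0],"jaw": -1}]}}

```text
time: 41.25
eef_pos: [0.4792, 0.0996, 0.0928]
orientation: [-3.135, 0.2, 0.001]
wrist_force: [0.5, 0.1, -1.1]
grip_width: 0.0654
finger_force: 15.5
```

>>> {"api": "move_arm", "payload": {"commands": [{"slide": [0,0,0.018],"rot": [0,0,0],"jaw": -1},{"slide": [0,0,0.032],"rot": [0,0,0],"jaw": -1},{"slide": [0,0,0.044],"rot": [0,0,0],"jaw": -1},{"slide": [0,0,0.052],"rot": [0,0,0],"jaw": -1},{"slide": [0,0,0.055],"rot": [0,0,0],"jaw": -1}]}}

```text
time: 41.75
eef_pos: [0.4786, 0.0995, 0.0718]
orientation: [-3.135, 0.2, -0.0]
wrist_force: [0.9, -0.3, -0.8]
grip_width: 0.0652
finger_force: 15.5
```

>>> {"api": "move_arm", "payload": {"commands": [{"slide": [0,0,0],"rot": [0,0,0],"jaw": 1},{"slide": [0,0,0],"rot": [0,0,0],"jaw": 1},{"slide": [0,0,0],"rot": [0,0,0],"jaw": 1},{"slide": [0,0,0],"rot": [0,0,0],"jaw": 1}]}}

```text
time: 42.15
eef_pos: [0.4788, 0.0995, 0.0722]
orientation: [-3.135, 0.2, -0.001]
wrist_force: [-0.0, -0.5, -0.7]
grip_width: 0.0914
finger_force: 0.0
```

>>> {"api": "move_arm", "payload": {"commands": [{"slide": [0,0,-0.05],"rot": [0,0,0],"jaw": 1},{"slide": [0,0,-0.12],"rot": [0,0,0],"jaw": 1},{"slide": [0,0,-0.2],"rot": [0,0,0],"jaw": 1},{"slide": [0,0,-0.26],"rot": [0,0,0],"jaw": 1},{"slide": [0,0,-0.27],"rot": [0,0,0],"jaw": 1}]}}

```text
time: 42.65
eef_pos: [0.4808, 0.0995, 0.1833]
orientation: [-3.135, 0.2, -0.011]
wrist_force: [0.8, 0.4, 0.2]
grip_width: 0.0918
finger_force: 0.0
```

```bash
python3 - <<'E'
from h import *
goto((.445,.4015,.185),82.7)
E
```

```text
slide [-0.1845 -0.7376 -0.0051] rot [-0.001 -0.009  0.   ] q6 1.6553019912087035 dist 0.3041466309267142
```

>>> {"api": "move_arm", "payload": {"commands": [{"slide": [-0.02,-0.08,0],"rot": [0,0,0],"jaw": 1},{"slide": [-0.04,-0.18,0],"rot": [0,0,0],"jaw": 1},{"slide": [-0.06,-0.28,0],"rot": [0,0,0],"jaw": 1},{"slide": [-0.09,-0.38,0],"rot": [0,0,0],"jaw": 1},{"slide": [-0.12,-0.48,0],"rot": [0,0,0],"jaw": 1}]}}

```text
time: 43.15
eef_pos: [0.4542, 0.2974, 0.1783]
orientation: [3.134, -0.2, -0.003]
wrist_force: [0.7, 0.1, -0.1]
grip_width: 0.0921
finger_force: 0.0
```

>>> {"api": "move_arm", "payload": {"commands": [{"slide": [-0.03,-0.1,0],"rot": [0,0,0],"jaw": 1},{"slide": [-0.06,-0.2,0],"rot": [0,0,0],"jaw": 1},{"slide": [-0.06,-0.26,0],"rot": [0,0,0],"jaw": 1},{"slide": [-0.06,-0.26,0],"rot": [0,0,0],"jaw": 1},{"slide": [-0.06,-0.26,0],"rot": [0,0,0],"jaw": 1}]}}

```text
time: 43.65
eef_pos: [0.444, 0.4018, 0.1783]
orientation: [3.134, -0.199, -0.003]
wrist_force: [-0.2, -1.1, -0.3]
grip_width: 0.0923
finger_force: 0.0
```

```bash
python3 - <<'E'
from h import *
i,K,T=look("wrist","w11")
for c in blobs(i,"copper",400): p=circ(K,T,c,.05);print("w",*p,cv2.boundingRect(c))
i,K,T=look("scene","s11")
for c in blobs(i,"copper",150,3000): print("s",*circ(K,T,c,.05),*circ(K,T,c,.085),"|",*rect(K,T,c,.065),cv2.boundingRect(c))
goto((.4849,.4015,.033),82.7)
E
```

```text
w [0.4842 0.4014] 33.849090576171875 (238, 122, 72, 73)
s [0.4558 0.1011] 39.70248794555664 [0.4833 0.1054] 37.92112731933594 | [0.4648 0.0981] [68.0893 63.9796] 2.6697466373443604 (307, 187, 27, 25)
s [ 0.4521 -0.048 ] 50.335140228271484 [ 0.4798 -0.037 ] 48.07682418823242 | [ 0.4634 -0.043 ] [95.6442 43.4802] -7.519233703613281 (249, 167, 33, 31)
slide [ 0.1004 -0.0145  0.3648] rot [ 0.002  0.001 -0.001] q6 2.2317286648498667 dist 0.15145352910568088
```

View pics/s11.png

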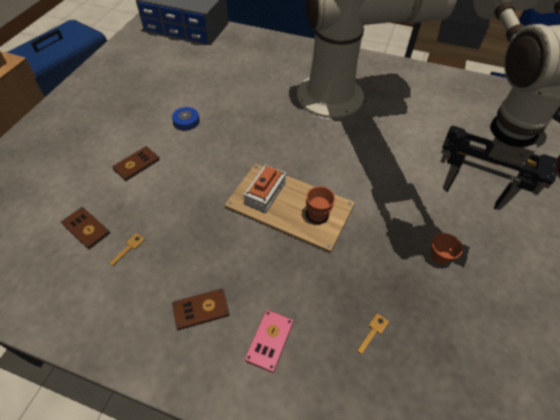

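The scene shows the latch centred on the pile at (266,183), two dishes nested on the spot at (320,204), and the third dish at (447,250), where expected.

>>> {"api": "move_arm", "payload": {"commands": [{"slide": [0.05,-0.012,0],"rot": [0,0,0],"jaw": 1},{"slide": [0.099,-0.012,0.07],"rot": [0,0,0],"jaw": 1},{"slide": [0.099,-0.012,0.16],"rot": [0,0,0],"jaw": 1},{"slide": [0.099,-0.012,0.23],"rot": [0,0,0],"jaw": 1},{"slide": [0.099,-0.012,0.29],"rot": [0,0,0],"jaw": 1}]}}

```text
time: 44.25
eef_pos: [0.4842, 0.4, 0.0618]
orientation: [3.134, -0.203, -0.003]
wrist_force: [-1.3, -0.4, 0.3]
grip_width: 0.0921
finger_force: 0.0
```

>>> {"api": "move_arm", "payload": {"commands": [{"slide": [0,0,0.035],"rot": [0,0,0],"jaw": 1},{"slide": [0,0,0.06],"rot": [0,0,0],"jaw": 1},{"slide": [0,0,0.073],"rot": [0,0,0],"jaw": 1},{"slide": [0,0,0.073],"rot": [0,0,0],"jaw": -1},{"slide": [0,0,0.073],"rot": [0,0,0],"jaw": -1}], "squeeze": 15}}

```text
time: 44.75
eef_pos: [0.4853, 0.4024, 0.0358]
orientation: [-3.134, 0.2, -0.003]
wrist_force: [0.5, 0.9, 0.7]
grip_width: 0.0782
finger_force: 0.0
```

>>> {"api": "move_arm", "payload": {"commands": [{"slide": [0,0,0],"rot": [0,0,0],"jaw": -1},{"slide": [0,0,0],"rot": [0,0,0],"jaw": -1},{"slide": [0,0,0],"rot": [0,0,0],"jaw": -1}]}}

```text
time: 45.05
eef_pos: [0.4852, 0.4023, 0.0358]
orientation: [-3.135, 0.199, -0.002]
wrist_force: [-0.7, -0.9, 4.1]
grip_width: 0.0663
finger_force: 15.0
```

>>> {"api": "move_arm", "payload": {"commands": [{"slide": [0,0,-0.03],"rot": [0,0,0],"jaw": -1},{"slide": [0,0,-0.1],"rot": [0,0,0],"jaw": -1},{"slide": [0,0,-0.2],"rot": [0,0,0],"jaw": -1},{"slide": [0,0,-0.3],"rot": [0,0,0],"jaw": -1},{"slide": [0,0,-0.4],"rot": [0,0,0],"jaw": -1}]}}

```text
time: 45.55
eef_pos: [0.484, 0.4019, 0.1963]
orientation: [-3.135, 0.2, 0.001]
wrist_force: [0.1, 0.7, -2.1]
grip_width: 0.0658
finger_force: 15.0
```

```bash
python3 - <<'E'
from h import *
print(status.get_obs()["eef_pos"])
goto((.479,.0996,.19),82.7)
E
```

```text
[0.484  0.4019 0.1963]
slide [0.0836 0.7513 0.0158] rot [0.    0.001 0.   ] q6 2.19905693133617 dist 0.30243285547242815
```

>>> {"api": "move_arm", "payload": {"commands": [{"slide": [0.01,0.06,0],"rot": [0,0,0],"jaw": -1},{"slide": [0.02,0.15,0],"rot": [0,0,0],"jaw": -1},{"slide": [0.03,0.25,0],"rot": [0,0,0],"jaw": -1},{"slide": [0.04,0.34,0],"rot": [0,0,0],"jaw": -1},{"slide": [0.045,0.41,0],"rot": [0,0,0],"jaw": -1}]}}

```text
time: 46.05
eef_pos: [0.4811, 0.2353, 0.1948]
orientation: [3.135, -0.201, -0.0]
wrist_force: [0.4, -0.3, -0.7]
grip_width: 0.0657
finger_force: 15.0
```

>>> {"api": "move_arm", "payload": {"commands": [{"slide": [0.01,0.09,0],"rot": [0,0,0],"jaw": -1},{"slide": [0.02,0.18,0],"rot": [0,0,0],"jaw": -1},{"slide": [0.03,0.26,0],"rot": [0,0,0],"jaw": -1},{"slide": [0.04,0.32,0],"rot": [0,0,0],"jaw": -1},{"slide": [0.04,0.34,0],"rot": [0,0,0],"jaw": -1}]}}

```text
time: 46.55
eef_pos: [0.4801, 0.0983, 0.1949]
orientation: [3.135, -0.204, 0.001]
wrist_force: [0.3, 0.1, -1.6]
grip_width: 0.0659
finger_force: 15.0
```

>>> {"api": "move_arm", "payload": {"commands": [{"slide": [0,0,0],"rot": [0,0,0],"jaw": -1},{"slide": [0,0,0],"rot": [0,0,0],"jaw": -1},{"slide": [0,0,0],"rot": [0,0,0],"jaw": -1}]}}

```text
time: 46.85
eef_pos: [0.4801, 0.1012, 0.1946]
orientation: [-3.135, 0.198, 0.0]
wrist_force: [-0.9, 0.5, -2.0]
grip_width: 0.0658
finger_force: 15.0
```

```bash
python3 - <<'E'
from h import *
print(status.get_obs()["eef_pos"],status.get_obs()["grip_width"])
goto((.480,.0996,.0925),82.7)
E
```

```text
[0.4801 0.1012 0.1946] 0.06576372700674965
slide [0.0004 0.0041 0.2553] rot [-0.001  0.     0.002] q6 1.6572049986474575 dist 0.10211632834027844
```

>>> {"api": "move_arm", "payload": {"commands": [{"slide": [0,0.003,0.04],"rot": [0,0,0],"jaw": -1},{"slide": [0,0.003,0.09],"rot": [0,0,0],"jaw": -1},{"slide": [0,0.003,0.13],"rot": [0,0,0],"jaw": -1},{"slide": [0,0.003,0.17],"rot": [0,0,0],"jaw": -1},{"slide": [0,0.003,0.2],"rot": [0,0,0],"jaw": -1}]}}

```text
time: 47.35
eef_pos: [0.4795, 0.0999, 0.1135]
orientation: [-3.135, 0.198, 0.002]
wrist_force: [0.1, -0.0, -1.6]
grip_width: 0.066
finger_force: 15.0
```

>>> {"api": "move_arm", "payload": {"commands": [{"slide": [0,0,0.018],"rot": [0,0,0],"jaw": -1},{"slide": [0,0,0.032],"rot": [0,0,0],"jaw": -1},{"slide": [0,0,0.044],"rot": [0,0,0],"jaw": -1},{"slide": [0,0,0.052],"rot": [0,0,0],"jaw": -1},{"slide": [0,0,0.055],"rot": [0,0,0],"jaw": -1}]}}

```text
time: 47.85
eef_pos: [0.4801, 0.0989, 0.0926]
orientation: [-3.135, 0.2, -0.0]
wrist_force: [-1.1, -0.0, -1.1]
grip_width: 0.0659
finger_force: 15.0
```

>>> {"api": "move_arm", "payload": {"commands": [{"slide": [0,0,0],"rot": [0,0,0],"jaw": 1},{"slide": [0,0,0],"rot": [0,0,0],"jaw": 1},{"slide": [0,0,0],"rot": [0,0,0],"jaw": 1},{"slide": [0,0,0],"rot": [0,0,0],"jaw": 1}]}}

```text
time: 48.25
eef_pos: [0.4804, 0.0989, 0.093]
orientation: [-3.135, 0.2, -0.001]
wrist_force: [0.3, -0.3, 0.3]
grip_width: 0.0914
finger_force: 0.0
```

>>> {"api": "move_arm", "payload": {"commands": [{"slide": [0,0,-0.05],"rot": [0,0,0],"jaw": 1},{"slide": [0,0,-0.12],"rot": [0,0,0],"jaw": 1},{"slide": [0,0,-0.2],"rot": [0,0,0],"jaw": 1},{"slide": [-0.05,0,-0.26],"rot": [0,0,0],"jaw": 1},{"slide": [-0.1,0,-0.27],"rot": [0,0,0],"jaw": 1}]}}

```text
time: 48.75
eef_pos: [0.4422, 0.1039, 0.2044]
orientation: [-3.135, 0.2, -0.01]
wrist_force: [0.4, -0.2, 0.1]
grip_width: 0.0917
finger_force: 0.0
```

>>> {"api": "move_arm", "payload": {"commands": [{"slide": [-0.1,0.07,0],"rot": [0,0,0],"jaw": 1},{"slide": [-0.2,0.13,0],"rot": [0,0,0],"jaw": 1},{"slide": [-0.3,0.2,0],"rot": [0,0,0],"jaw": 1},{"slide": [-0.3,0.2,0],"rot": [0,0,0],"jaw": 1},{"slide": [-0.3,0.2,0],"rot": [0,0,0],"jaw": 1}]}}

```text
time: 49.25
eef_pos: [0.3116, 0.0395, 0.2013]
orientation: [3.135, -0.203, 0.006]
wrist_force: [0.4, 0.4, 0.9]
grip_width: 0.0919
finger_force: 0.0
```

```bash
python3 - <<'E'
from h import *
o=status.get_obs();print(o["eef_pos"])
for n in("scene","wrist"):
  i,K,T=look(n,n[0]+"12")
  for c in blobs(i,"copper",150,9000): print(n,*circ(K,T,c,.105),"|",*rect(K,T,c,.065),cv2.boundingRect(c))
  for c in blobs(i,"blue",60,9000): print("blue",rect(K,T,c,.026)[0])
  for c in blobs(i,"white",60,9000): print("white",*rect(K,T,c,.057))
a=cv2.imread("pics/s12.png");b=cv2.imread("pics/w12.png")
cv2.imwrite("pics/f12.png",np.hstack([cv2.resize(a[130:270,190:400],None,fx=1.9,fy=1.9),cv2.resize(b[:266],(399,266))]))
E
```

```text
[0.3116 0.0395 0.2013]
scene [0.4894 0.1075] 44.74323272705078 | [0.4506 0.1012] [83.5762 70.6108] 69.86162567138672 (307, 181, 29, 31)
scene [ 0.4956 -0.0307] 46.78620910644531 | [ 0.4635 -0.043 ] [95.8907 43.4802] -7.519233703613281 (249, 167, 33, 31)
blue [ 0.2779 -0.3684]
blue [ 0.0975 -0.9714]
wrist [ 0.4424 -0.0428] 22.335304260253906 | [ 0.4501 -0.0539] [46.9385 21.1569] -7.760711669921875 (353, 0, 30, 62)
wrist [0.4756 0.1205] 14.582673072814941 | [0.4852 0.1346] [27.8155 25.502 ] 82.64263153076172 (124, 0, 34, 35)
white [ 0.4416 -0.0419] [71.7192 60.1223] -7.28997802734375
```

View pics/f12.png

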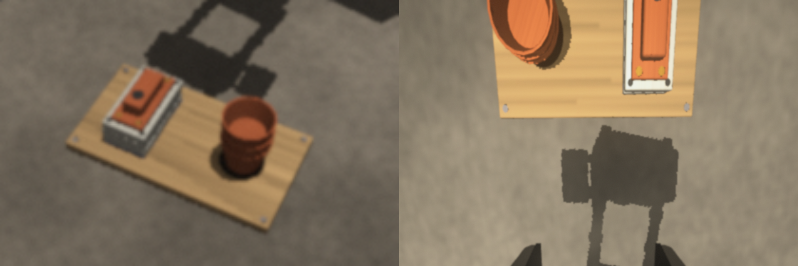

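The crops show the latch centred on the flush pile, all three dishes nested upright on the spot, and the arm clear. Handing in.

```bash
python3 -c "
from station import bot
print(bot.close_job())"
```

```text
the job is handed in; nothing more can be done
None
```

I handed the job in with all three housings piled on the blue rectangle, the latch re-centred on top after a mid-run knock, and all three dishes nested on the black spot; no verdict came back, and my first descent hit the bench with a 146 N wrist-force reading against the 120 N limit, so the run may be failed on that rule.

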